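Seal a sample transport box: lid on, corner clips snapped crosswise

ROBOT

A 7-joint arm with a two-finger parallel gripper is mounted at the origin on the work surface. World frame = base frame: x ahead of the robot, y to its left, z up, the work surface at z = 0. Lengths are in m, angles in rad, forces in N, time in s.
With the tool pointing down it reaches from about 0.4 to 0.85 m from the base axis. Payload 4.4 kg.
Tool frame: the origin (TCP) lies at the very end of the fingers, on their centre line; the grasp point (between the pads) lies 19 mm behind it (robot.grip_point_offset is the distance from the TCP to the grasp point, in m); x points along the fingers, y is the direction in which the jaws open and shut, and the axes are right-handed (so a half turn about x gives the same grasp; the last joint's range is limited). The gripper opens to 94 mm and grips with 3 to 60 N. Pads are 16 mm wide; open, the fingers measure 119 mm over their backs; the gripper's body (75 mm by 177 mm) begins 78 mm behind the grasp point.
Start: joints at [1.212, 0.628, 0.038, 1.517, -0.027, 0.996, -0.02], TCP at [0.188, -0.622, 0.205] pointing down, gripper open.
Joint ranges: [-3.06, 3.06], [-0.37, 2.12], [-1.25, 1.32], [0.18, 2.47], [-1.1, 4.24], [0.23, 1.98], [-2.94, 2.94]. Speed limits (rad/s): [2.57, 2.57, 3.14, 3.14, 3.14, 3.14, 3.14].

INTERFACE

Orientations are given as [roll, pitch, yaw] about the fixed x, y, z axes, in that order (R = Rz(yaw) Ry(pitch) Rx(roll)).
In Python, from plant import robot gives the robot as it stands.
- The arm moves only by the tool step_arm, never from a script. Its argument "steps" is a list of rows, each an object of numbers: "x", "y", "z": the shift along the world's x, y, z in mm; "roll": the turn about the world's z in rad; "fingers": the finger opening in mm, from 0 to 94. A call has 1 to 5 rows; each row is the pose to reach, as a shift and turn from the pose commanded when the call began; what a row does not reach only later rows make up. A row lasts 1/8 s, in which the tool goes at most 62.5 mm and 10.7 degrees, less where a joint would pass 70% of its speed; a pose out of reach is approached as far as the arm can. A call with a gripper value outside its range is refused whole. The fingers move at their own pace and stop on an object; "grip_force" is the grip in N (left out, the last holds). Time passes only in rows, so rows that repeat a pose let the fingers close. It gives the time, the measured TCP pose, the force and the opening at its end, in the units of the state.
- robot.observe(): the state, without advancing time (a new reading comes with each control period).
- robot.capture(name): name is "scene" or "top"; returns (picture, depth): 400x640x3 uint8, red, green, blue; 400x640 float32, m along the optical axis (not along the pixel's ray), 0 where there is no reading.
- robot.calibration(name): a dict with "fx", "fy", "cx", "cy" (pixels), "xyz" and "attitude" of the camera in the world. Camera axes: x right, y down, z forward; pixel columns grow to the right and rows downward; lengths in m; the calibration is good to about 2 mm. A picture is of the moment at which its call begins. calibration takes no time and is no camera call.
- robot.hand_in(): hands the job in, once; it reports no verdict.
Trained networks look in the newest picture that a camera, given by its name, has taken for a name from the list of things; names that differ only in an ending like _2 or _b are one class to them, and where a whole thing is asked for, a point or a joint stands for the part that bears it (a point fixed in the world has none). Each returns a list of dicts, best first, with "confidence" (0 to 1); they miss things now and then, are a little off and sometimes report something else, mostly with a low value. They report only what shows in the picture. A call takes as long as a camera call. They do not tell look-alikes from the thing itself.
- robot.recognise(camera, target): "location" ([x, y, z] in m, in world coordinates, good to about 4 mm: the middle of the surface that is visible of it).
- robot.spot_point(camera, target): "location" ([x, y, z] in m, in world coordinates, good to about 4 mm: a listed point, or the origin of a listed thing).
The state is a dict: "clock": time; "qpos": joint angles; "joint_vel": joint speeds; "joint_torque": joint torques, N m; "tool_pos": TCP position; "tool_rot": TCP orientation; "contact_force": force on the tool from outside, world axes, zero at the start; "torque": the same for the moment, N m; "grip_width": finger opening in m.
Only numpy, scipy, OpenCV 4.12 (cv2) and the standard library are available. Lean on these libraries where they do the work, as an engineer would, in place of code of your own. Each camera call takes 0.05 s, during which the arm holds its last target.

TASK

Put the loose lid on the sample box standing in the foam-lined cradle: set it squarely on the rim with all four teal clips still open, and let go of it. Then press the clips down one at a time until each snaps under the rim and lies flat, crosswise so that the gasket seats evenly: after the first clip the one at the opposite corner, then the remaining two. The worn foam gives by an unknown amount under the press, so go by feel: push through the snap and ease off at once, for a clip cracks above 30 N; keep the lid roughly level, and leave the box in its cradle and the other things on the bench where they are.

Things in the scene. Friction and masses are not known exactly. Their poses are not given: they have to be found in the camera images.
- box_mouth (a point): Centre of the mouth of the open white sample box at rim-top height. Tub 130 x 170 mm outside, 80 mm tall, walls 4 mm, about 0.7 kg with the vial rack inside; axes: x across (130), y along (170), z up. Its outward rim flange is 4 mm thick, 142 x 182 mm over all; a soft black gasket stands 2 mm proud of it.
- cradle_mid (a point): Centre of the foam under the box, at the foam's top (20 mm above the bench). The box stands loosely in this black foam-lined cradle, 194 x 149 mm, screwed to the bench, its edge 26 mm high. The worn foam carries the box but under a press of a few newtons on a corner that corner sinks, by 0 to 12 mm (not known beforehand, each corner its own), until it is firm; it rises again when let go.
- lid_grip (a point): Centre of the black bar handle on the loose grey-blue lid (about 0.4 kg in all). Bar 14 mm wide (x), 94 mm long (y), 12 mm tall, with 24 mm free below it; y runs along the lid's long side, z up. Lid plate 140 x 180 x 5 mm, its top 30 mm below this point. With the lid on the box this point is 36 to 37 mm above box_mouth. The lid fits either way round (half turn).
- lid_lip (a point): Centre of the lid's underside at the bottom of its rounded locating lip, 44 mm below lid_grip. The lip reaches 9 mm below the plate and enters the mouth of the box with 1 mm of play all round; its round edge (4 mm) leads it in. At the start the lid lies flat on the bench on this lip.
- clip_a_tip (a point): Where to press teal clip a: on its top face, 5 mm in from the free edge. It is at the lid's +x +y corner (lid_grip axes), opposite clip c. Flap 34 mm wide (lid y, centred 58 mm from lid_grip), 36 mm long; hinge axis 43 mm from lid_grip in x, 3 mm above the plate, 27.5 mm from this point; shut, its top is 4.5 mm above the plate. Site x: to the free edge; z: out of the top.
- clip_a (a joint): Hinge of clip a, rad: 0 shut (flat on the lid, claw under the rim), grows to 1.3 as it lifts up and inwards; stays where left. Pressed straight down near the free edge it swings loosely to about 0.25, then resists, up to 8 to 17 N, while its springy claw rides over the rim (0.25 to 0.1), gives way and drops to 0 on a hard stop.
- clip_b_tip (a point): Where to press teal clip b: on its top face, 5 mm in from the free edge. It is at the lid's -x +y corner (lid_grip axes), opposite clip d. Flap 34 mm wide (lid y, centred 58 mm from lid_grip), 36 mm long; hinge axis 43 mm from lid_grip in x, 3 mm above the plate, 27.5 mm from this point; shut, its top is 4.5 mm above the plate. Site x: to the free edge; z: out of the top.
- clip_b (a joint): Hinge of clip b, rad: 0 shut (flat on the lid, claw under the rim), grows to 1.3 as it lifts up and inwards; stays where left. Pressed straight down near the free edge it swings loosely to about 0.25, then resists, up to 8 to 17 N, while its springy claw rides over the rim (0.25 to 0.1), gives way and drops to 0 on a hard stop.
- clip_c_tip (a point): Where to press teal clip c: on its top face, 5 mm in from the free edge. It is at the lid's -x -y corner (lid_grip axes), opposite clip a. Flap 34 mm wide (lid y, centred 58 mm from lid_grip), 36 mm long; hinge axis 43 mm from lid_grip in x, 3 mm above the plate, 27.5 mm from this point; shut, its top is 4.5 mm above the plate. Site x: to the free edge; z: out of the top.
- clip_c (a joint): Hinge of clip c, rad: 0 shut (flat on the lid, claw under the rim), grows to 1.3 as it lifts up and inwards; stays where left. Pressed straight down near the free edge it swings loosely to about 0.25, then resists, up to 8 to 17 N, while its springy claw rides over the rim (0.25 to 0.1), gives way and drops to 0 on a hard stop.
- clip_d_tip (a point): Where to press teal clip d: on its top face, 5 mm in from the free edge. It is at the lid's +x -y corner (lid_grip axes), opposite clip b. Flap 34 mm wide (lid y, centred 58 mm from lid_grip), 36 mm long; hinge axis 43 mm from lid_grip in x, 3 mm above the plate, 27.5 mm from this point; shut, its top is 4.5 mm above the plate. Site x: to the free edge; z: out of the top.
- clip_d (a joint): Hinge of clip d, rad: 0 shut (flat on the lid, claw under the rim), grows to 1.3 as it lifts up and inwards; stays where left. Pressed straight down near the free edge it swings loosely to about 0.25, then resists, up to 8 to 17 N, while its springy claw rides over the rim (0.25 to 0.1), gives way and drops to 0 on a hard stop.
- amber_bottle: Bystander: amber glass reagent bottle with black cap, 86 mm across, 165 mm tall, origin under its centre. Leave alone.
- red_cap_bottle: Bystander: clear glass bottle with red cap, 70 mm across, 135 mm tall, origin under its centre. Leave alone.
- flask: Bystander: glass volumetric flask, 68 mm across, long neck, 135 mm tall, origin under its centre. Leave alone.
- beaker: Bystander: clear plastic beaker, 72 mm across, 85 mm tall, origin under its centre. Leave alone.
- vial: Bystander: small loose glass vial with blue cap, 26 mm across, 55 mm tall, origin under its centre. Leave alone.
- marker: Bystander: white marker pen with green cap lying flat, 130 mm long along its y, 15 mm thick, origin under its middle. Leave alone.
- wrench: Bystander: steel wrench lying flat, 180 mm long, origin under its middle. Leave alone.
There are look-alikes about, which are no part of the job. Several things look just like the part that bears cradle_mid: the one meant starts nearest to the robot's base.

How it is judged:
By the outcome, as a careful person would: the job done as asked, in the order asked, and still so for the second after the job is handed in, with the robot touching nothing.
It also fails if it takes over 72 s, if anything falls off the work surface, if the arm or the gripper's body presses on something with over 40 N, if the wrist force passes 120 N, or if a joint passes its speed limit or range.

## Working session

There is one attempt and no reset: what is moved stays moved. The work goes in short steps, Python scripts to look and compute and a tool call to move; the robot and the scene stay as the last step left them, time stands still between calls to the robot, and variables do not carry over. Pictures are saved under pics/ and viewed, and the job is handed in when it is done.

Besides the shell and the picture viewer there is one more tool, called after "Emit:" as name(argument=value, ...) on one line, values as JSON. step_arm: Moves the arm, as the interface text tells. Its arguments: {"type":"object","properties":{"steps":{"type":"array"},"grip_force":{"type":"number"}},"required":["steps"]}

```bash
ls; mkdir -p pics; cat > h.py <<'E'
import numpy as np, cv2
from plant import robot
def snap(cam,fn):
    p,d=robot.capture(cam); cv2.imwrite('pics/'+fn,p[:,:,::-1]); np.save('pics/'+fn[:-4]+'_d.npy',d); return p,d
def R(c):
    a=np.array(c['attitude'],float)
    return a
E
python3 - <<'E'
from h import *
for c in('scene','top'):
    print(robot.calibration(c)); snap(c,c+'0.png')
for t in('lid_grip','box_mouth','cradle_mid','clip_a_tip'):
    for c in('top','scene'):
        print(t,c,[(np.round(r['location'],4).tolist(),round(r['confidence'],2)) for r in robot.spot_point(c,t)])
print(robot.observe())
E
```

```text
pics
{'fx': 506.3019273153402, 'fy': 506.3019273153402, 'cx': 323.7407537091177, 'cy': 197.53681673183362, 'xyz': array([ 1.99924018, -0.10448748,  1.0292043 ]), 'attitude': array([-2.14924856,  0.0130571 ,  1.54269499])}
{'fx': 430.01561587337466, 'fy': 430.01561587337466, 'cx': 324.7659286052697, 'cy': 197.93473787427195, 'xyz': array([ 0.33832955, -0.08769312,  1.55412286]), 'attitude': array([-2.9794299 , -0.01065811, -1.55449288])}
lid_grip top [([0.5454, 0.1704, 0.0401], 0.79)]
lid_grip scene []
box_mouth top [([0.7699, -0.1984, -0.002], 0.71), ([0.5659, -0.1642, 0.103], 0.55)]
box_mouth scene []
cradle_mid top [([0.3815, -0.6055, 0.0172], 0.72), ([0.6004, 0.236, 0.0324], 0.35)]
cradle_mid scene []
clip_a_tip top [([0.6021, 0.2362, 0.0292], 0.44)]
clip_a_tip scene []
{'clock': 0.5, 'qpos': array([ 1.21218758,  0.62844782,  0.03843587,  1.51743071, -0.02699652,
        0.99629799, -0.02002858]), 'joint_vel': array([ 0.00035223, -0.00264297, -0.00048436,  0.00179579,  0.00261193,
        0.00013734,  0.00065907]), 'joint_torque': array([-1.84286138e-03, -5.49138844e+01,  1.14169087e+00, -1.86778253e+01,
       -5.22357936e-02,  1.66975020e-02,  3.04089929e-05]), 'tool_pos': array([ 0.18767628, -0.62230553,  0.20543638]), 'tool_rot': array([-2.34464834,  1.57070038,  1.08975254]), 'contact_force': array([-0.17479008,  0.0642484 , -0.40966899]), 'torque': array([-0.01438603,  0.02152034, -0.00449524]), 'grip_width': 0.0936004448373541}
```

View pics/top0.png

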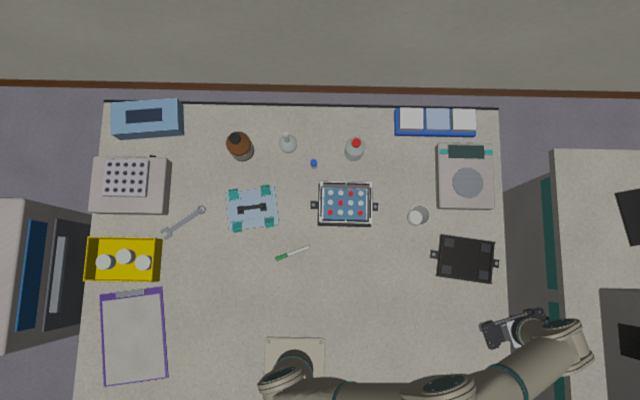

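View pics/scene0.png

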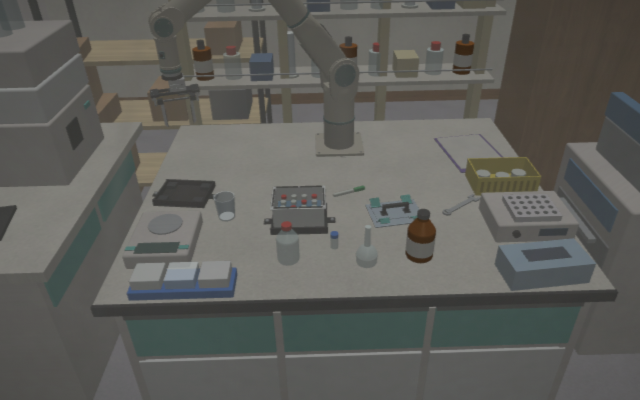

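```bash
cat >> h.py <<'E'
from scipy.spatial.transform import Rotation as Ro
def cam(c):
    k=robot.calibration(c); return k,Ro.from_euler('xyz',k['attitude']).as_matrix(),np.array(k['xyz'])
def cloud(d,c):
    k,M,t=cam(c); v,u=np.mgrid[0:d.shape[0],0:d.shape[1]]
    P=np.stack([(u-k['cx'])/k['fx']*d,(v-k['cy'])/k['fy']*d,d],-1)
    return P@M.T+t
def proj(p,c):
    k,M,t=cam(c); q=(np.asarray(p)-t)@M
    return np.stack([q[...,0]/q[...,2]*k['fx']+k['cx'],q[...,1]/q[...,2]*k['fy']+k['cy']],-1)
E
python3 - <<'E'
from h import *
d=np.load('pics/top0_d.npy');p=cv2.imread('pics/top0.png')
P=cloud(d,'top')
for (u,v) in [(300,240),(252,208),(245,200),(264,191),(345,204),(322,204),(367,204),(345,184),(345,223),(314,206),(440,300)]:
    print((u,v),P[v,u].round(4))
c=p[160:270,210:400]
cv2.imwrite('pics/c0.png',cv2.resize(c,None,fx=4,fy=4,interpolation=cv2.INTER_CUBIC))
z=P[160:270,210:400,2]
cv2.imwrite('pics/z0.png',cv2.resize((np.clip(z/0.13,0,1)*255).astype(np.uint8),None,fx=4,fy=4,interpolation=cv2.INTER_NEAREST))
E
```

```text
(300, 240) [ 0.4376 -0.0135  0.0021]
(252, 208) [0.5446 0.1568 0.0459]
(245, 200) [0.5783 0.1892 0.0105]
(264, 191) [0.6085 0.1184 0.0344]
(345, 204) [ 0.564  -0.1716  0.0513]
(322, 204) [ 0.5673 -0.0903  0.0198]
(367, 204) [ 0.5663 -0.2501  0.0452]
(345, 184) [ 0.6278 -0.1687  0.0928]
(345, 223) [ 0.4998 -0.1739  0.0208]
(314, 206) [ 0.562  -0.0613  0.0021]
(440, 300) [ 0.2345 -0.5137 -0.0011]
```

View pics/c0.png

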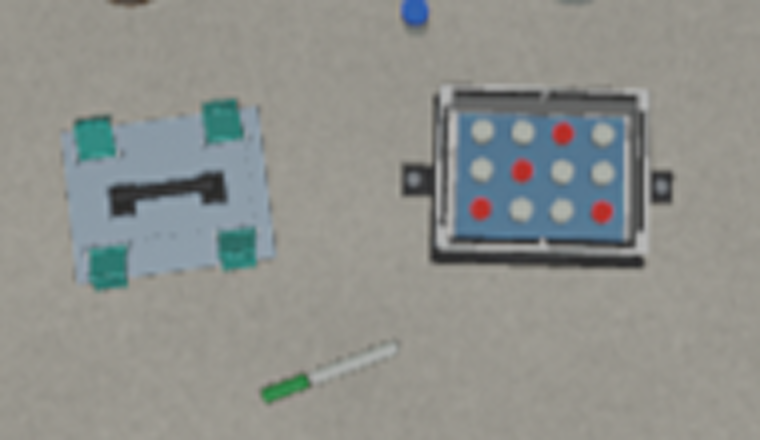

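View pics/z0.png

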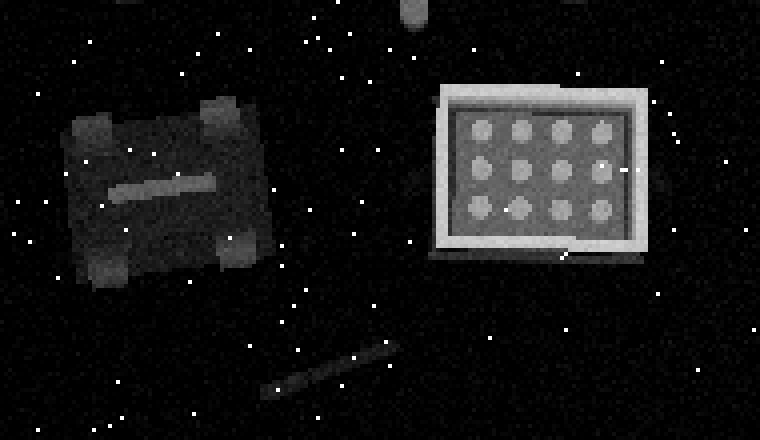

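```bash
cat >> h.py <<'E'
from scipy.optimize import minimize
def rect(x,y,yaw,z,hx,hy):
    c,s=np.cos(yaw),np.sin(yaw)
    return np.array([[x+a*c-b*s,y+a*s+b*c,z] for a,b in((hx,hy),(hx,-hy),(-hx,-hy),(-hx,hy))])
def cover(polys,cam_,roi,S=8):
    u0,v0,u1,v1=roi; m=np.zeros(((v1-v0)*S,(u1-u0)*S),np.float32)
    for q,val in polys:
        p=(proj(q,cam_)+0.5-[u0,v0])*S-0.5
        cv2.fillPoly(m,[np.round(p*16).astype(np.int32)],val,shift=4)
    return cv2.resize(m,(u1-u0,v1-v0),interpolation=cv2.INTER_AREA)
def fit(mask,wt,model,cam_,roi,x0):
    # model: list of (z,hx,hy,val)
    f=lambda p:(wt*(cover([(rect(p[0]/1e3,p[1]/1e3,p[2]/50,z,hx,hy),val) for z,hx,hy,val in model],cam_,roi)-mask)**2).sum()
    x0=np.array([x0[0]*1e3,x0[1]*1e3,x0[2]*50])
    best=None
    for k in range(3):
        r=minimize(f,x0,method='Nelder-Mead',options=dict(initial_simplex=np.vstack([x0,x0+[4,0,0],x0+[0,4,0],x0+[0,0,4]]),xatol=.02,fatol=1e-3)); x0=r.x
    return x0[0]/1e3,x0[1]/1e3,x0[2]/50,r.fun,f
E
cat > m0.py <<'E'
from h import *
d=np.load('pics/top0_d.npy')
P=cloud(d,'top');Z=cv2.medianBlur(P[:,:,2].astype(np.float32),3)
roi=(305,170,385,235); s=np.s_[170:235,305:385]
print('rim z',np.median(Z[s][(Z[s]>.09)&(Z[s]<.115)]), 'n',(Z[s]>.09).sum())
print('table',np.median(Z[240:260,300:340]))
for z in(.1,.104):
    r=fit((Z[s]>.088).astype(np.float32),1,[(z,.071,.091,1),(z-.003,.061,.081,0)],'top',roi,(.566,-.164,0)); print('box',np.round(r[:4],4))
roi=(230,200,275,222); s=np.s_[200:222,230:275]
Zr=P[:,:,2]
m=Z[s]>.03
print('bar z',np.median(Z[s][m]),m.sum(), 'plate',np.median(Z[s][(Z[s]<.03)]))
r=fit(((Zr[s]>.03)&(Zr[s]<.1)).astype(np.float32),1,[(.05,.007,.047,1)],'top',roi,(.545,.17,.08)); print('bar',np.round(r[:4],4))
# plate by colour
p=cv2.imread('pics/top0.png').astype(float)
roi=(218,180,288,240); s=np.s_[180:240,218:288]
q=p[s]; br=q[:,:,0]-q[:,:,2]  # blue-red
print(np.percentile(br,[5,25,50,75,95]))
E
python3 m0.py
```

```text
rim z 0.09946349 n 537
table 6.840766e-05
box [ 5.66300e-01 -1.69100e-01 -5.90000e-03  4.24644e+01]
box [ 5.65600e-01 -1.68400e-01 -8.70000e-03  4.95339e+01]
bar z 0.046315104 131 plate 0.015042623
bar [ 0.5491  0.1633  0.1497 25.0515]
[-11. -10.  -5.  26.  64.]
```

```bash
cat > m1.py <<'E'
from h import *
d=np.load('pics/top0_d.npy')
P=cloud(d,'top');Zr=P[:,:,2]
p=cv2.imread('pics/top0.png').astype(float)
roi=(218,180,288,240); s=np.s_[180:240,218:288]
q=p[s]; br=q[:,:,0]-q[:,:,2]; gr=q[:,:,1]-q[:,:,2]
teal=(gr>40)&(br>20); 
teal=cv2.dilate(teal.astype(np.uint8),np.ones((3,3)))>0
bgv=np.median(br[:, :6]); 
core=br[(q.sum(2)>330)&(br>10)&~teal]; pv=np.median(core); print(bgv,pv)
m=np.clip((br-bgv)/(pv-bgv),0,1)
u=np.zeros_like(m)+1; u[teal]=0
# bar region ignore
u[(Zr[s]>.025)]=0
b=cv2.dilate(((q.sum(2)<220)).astype(np.uint8),np.ones((3,3)))>0; u[b]=0
r=fit(m.astype(np.float32),u,[(.014,.07,.09,1)],'top',roi,(.546,.165,.13)); print('plate',np.round(r[:4],4))
ov=p.copy()
pl=rect(*r[:3],.014,.07,.09); bl=rect(*r[:3],.05,.007,.047)
big=cv2.resize(p[160:270,210:400].astype(np.uint8),None,fx=4,fy=4,interpolation=cv2.INTER_NEAREST)
def dr(poly,c): cv2.polylines(big,[np.round((proj(poly,'top')+.5-[210,160])*4).astype(np.int32)],True,c,1)
dr(pl,(0,0,255));dr(bl,(0,255,255))
# box by brightness: white flange
for x in((.5663,-.1691,-.006),):
    dr(rect(*x,.1,.071,.091),(0,0,255)); dr(rect(*x,.1,.061,.081),(0,255,0))
cv2.imwrite('pics/ov1.png',big)
E
python3 m1.py
```

```text
-11.0 26.0
plate [0.5483 0.1637 0.1567 4.8247]
```

View pics/ov1.png

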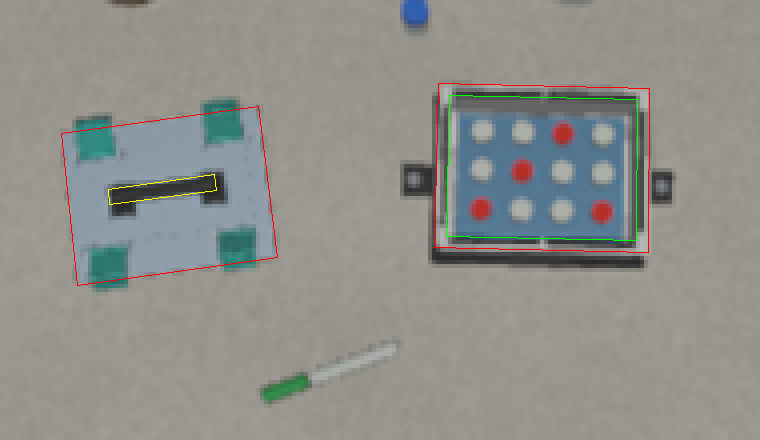

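```bash
python3 - <<'E'
from h import *
o=robot.observe(); M=Ro.from_euler('xyz',o['tool_rot']).as_matrix()
print(M.round(3)); y=M[:,1]; print('jaw angle mod pi from x:',np.arctan2(y[1],y[0]))
E
```

```text
[[ 0.     0.289 -0.957]
 [ 0.    -0.957 -0.289]
 [-1.    -0.    -0.   ]]
jaw angle mod pi from x: -1.2779880918658666
```

Emit:
step_arm(steps=[{"x": 56, "y": 84, "z": 8, "roll": 0.15}, {"x": 112, "y": 168, "z": 16, "roll": 0.3}, {"x": 168, "y": 252, "z": 24, "roll": 0.45}, {"x": 224, "y": 336, "z": 32, "roll": 0.6}, {"x": 280, "y": 420, "z": 40, "roll": 0.75}])

```text
invalid input at $.steps[0]: expected keys x, y, z, roll, fingers
```

Emit:
step_arm(steps=[{"x": 32, "y": 48, "z": 8, "roll": 0.12, "fingers": 60}, {"x": 64, "y": 96, "z": 16, "roll": 0.24, "fingers": 60}, {"x": 96, "y": 144, "z": 24, "roll": 0.36, "fingers": 60}, {"x": 128, "y": 192, "z": 32, "roll": 0.48, "fingers": 60}, {"x": 160, "y": 240, "z": 40, "roll": 0.6, "fingers": 60}], grip_force=25)

```text
clock: 1.12
tool_pos: [0.3486, -0.3808, 0.2461]
tool_rot: [1.443, 1.57, -0.802]
contact_force: [0.6, -0.7, -0.1]
grip_width: 0.0598
```

Emit:
step_arm(steps=[{"x": 30, "y": 50, "z": 0, "roll": 0.1, "fingers": 60}, {"x": 60, "y": 100, "z": 0, "roll": 0.2, "fingers": 60}, {"x": 90, "y": 150, "z": 0, "roll": 0.3, "fingers": 60}, {"x": 110, "y": 205, "z": 0, "roll": 0.4, "fingers": 60}, {"x": 130, "y": 260, "z": 0, "roll": 0.5, "fingers": 60}])

```text
clock: 1.75
tool_pos: [0.4784, -0.1207, 0.2458]
tool_rot: [1.408, 1.57, -0.338]
contact_force: [1.3, 0.1, 0.1]
grip_width: 0.0598
```

Emit:
step_arm(steps=[{"x": 14, "y": 57, "z": -10, "roll": 0.07, "fingers": 60}, {"x": 28, "y": 114, "z": -20, "roll": 0.14, "fingers": 60}, {"x": 42, "y": 171, "z": -30, "roll": 0.21, "fingers": 60}, {"x": 56, "y": 228, "z": -40, "roll": 0.28, "fingers": 60}, {"x": 70, "y": 285, "z": -50, "roll": 0.333, "fingers": 60}])

```text
clock: 2.38
tool_pos: [0.5482, 0.1643, 0.1954]
tool_rot: [1.236, 1.57, -0.179]
contact_force: [1.9, -0.9, 0.7]
grip_width: 0.06
```

Emit:
step_arm(steps=[{"x": 0, "y": -1, "z": -50, "roll": 0, "fingers": 60}, {"x": 0, "y": -1, "z": -100, "roll": 0, "fingers": 60}, {"x": 0, "y": -1, "z": -125, "roll": 0, "fingers": 60}])

```text
clock: 2.75
tool_pos: [0.5462, 0.1611, 0.0679]
tool_rot: [-1.315, 1.567, -2.73]
contact_force: [0.3, -0.6, -0.3]
grip_width: 0.0598
```

```bash
python3 - <<'E'
from h import *
o=robot.observe(); M=Ro.from_euler('xyz',o['tool_rot']).as_matrix()
y=M[:,1]; print('jaw',np.arctan2(y[1],y[0]),o['tool_pos'],o['contact_force'])
p,d=snap('top','top1.png'); cv2.imwrite('pics/c1.png',cv2.resize(p[160:270,210:400,::-1],None,fx=4,fy=4))
p,d=snap('scene','sc1.png'); cv2.imwrite('pics/s1.png',cv2.resize(p[120:260,300:480,::-1],None,fx=4,fy=4))
E
```

```text
jaw 0.15533038468597485 [0.54624129 0.16106283 0.06792324] [ 0.31396427 -0.55382743 -0.32765956]
```

View pics/s1.png

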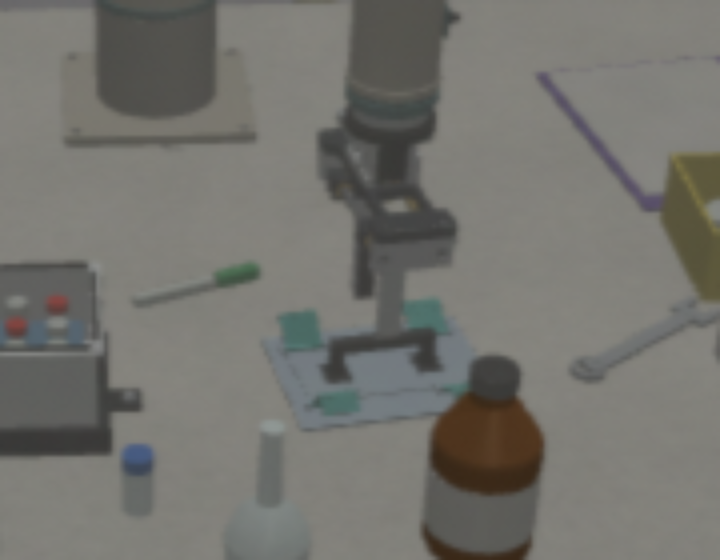

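Emit:
step_arm(steps=[{"x": 0, "y": 0, "z": -30, "roll": 0, "fingers": 60}, {"x": 0, "y": 0, "z": -43, "roll": 0, "fingers": 60}, {"x": 0, "y": 0, "z": -43, "roll": 0, "fingers": 60}])

```text
clock: 3.22
tool_pos: [0.5476, 0.1616, 0.0276]
tool_rot: [-1.163, 1.57, -2.578]
contact_force: [0.7, 0.5, -0.4]
grip_width: 0.0597
```

Emit:
step_arm(steps=[{"x": 0, "y": 0, "z": 0, "roll": 0, "fingers": 0}, {"x": 0, "y": 0, "z": 0, "roll": 0, "fingers": 0}, {"x": 0, "y": 0, "z": 0, "roll": 0, "fingers": 0}, {"x": 0, "y": 0, "z": 0, "roll": 0, "fingers": 0}, {"x": 0, "y": 0, "z": 0, "roll": 0, "fingers": 0}])

```text
clock: 3.85
tool_pos: [0.5485, 0.1619, 0.0277]
tool_rot: [1.824, 1.569, 0.408]
contact_force: [-1.1, -0.0, 0.6]
grip_width: 0.0137
```

Emit:
step_arm(steps=[{"x": 0, "y": 0, "z": 20, "roll": 0, "fingers": 0}, {"x": 0, "y": 0, "z": 60, "roll": 0, "fingers": 0}, {"x": 0, "y": 0, "z": 110, "roll": 0, "fingers": 0}, {"x": 0, "y": -20, "z": 140, "roll": 0, "fingers": 0}, {"x": 3, "y": -60, "z": 145, "roll": -0.03, "fingers": 0}], grip_force=40)

```text
clock: 4.47
tool_pos: [0.5511, 0.1037, 0.1744]
tool_rot: [2.082, 1.567, 0.639]
contact_force: [1.2, 0.0, -4.8]
grip_width: 0.0139
```

Emit:
step_arm(steps=[{"x": 3, "y": -50, "z": 0, "roll": -0.03, "fingers": 0}, {"x": 6, "y": -105, "z": 0, "roll": -0.06, "fingers": 0}, {"x": 9, "y": -160, "z": 0, "roll": -0.09, "fingers": 0}, {"x": 12, "y": -215, "z": 0, "roll": -0.12, "fingers": 0}, {"x": 15, "y": -250, "z": 0, "roll": -0.132, "fingers": 0}])

```text
clock: 5.1
tool_pos: [0.5639, -0.1521, 0.1713]
tool_rot: [-1.229, 1.568, -2.811]
contact_force: [-0.6, 0.3, -3.9]
grip_width: 0.0135
```

Emit:
step_arm(steps=[{"x": 0, "y": -15, "z": 0, "roll": 0, "fingers": 0}, {"x": 0, "y": -22, "z": 0, "roll": 0, "fingers": 0}, {"x": 0, "y": -22, "z": 0, "roll": 0, "fingers": 0}, {"x": 0, "y": -22, "z": 0, "roll": 0, "fingers": 0}])

```text
clock: 5.6
tool_pos: [0.5658, -0.1682, 0.1725]
tool_rot: [-3.097, 1.57, 1.611]
contact_force: [-0.4, 0.8, -4.5]
grip_width: 0.0132
```

```bash
python3 - <<'E'
from h import *
o=robot.observe(); M=Ro.from_euler('xyz',o['tool_rot']).as_matrix()
y=M[:,1]; print(M[:,0],'jaw',np.arctan2(y[1],y[0]),o['tool_pos'],o['contact_force'],o['torque'],o['grip_width'])
p,d=snap('top','top2.png'); cv2.imwrite('pics/c2.png',cv2.resize(p[140:270,260:430,::-1],None,fx=4,fy=4))
p,d=snap('scene','sc2.png'); cv2.imwrite('pics/s2.png',cv2.resize(p[120:260,220:400,::-1],None,fx=4,fy=4))
E
```

```text
[-4.52741964e-05  1.11504702e-03 -9.99999377e-01] jaw -0.0042579139005221615 [ 0.56579507 -0.16820091  0.17253068] [-0.37919409  0.76378799 -4.4923696 ] [-0.07539245 -0.12670265  0.01539639] 0.01324539798809223
```

View pics/s2.png

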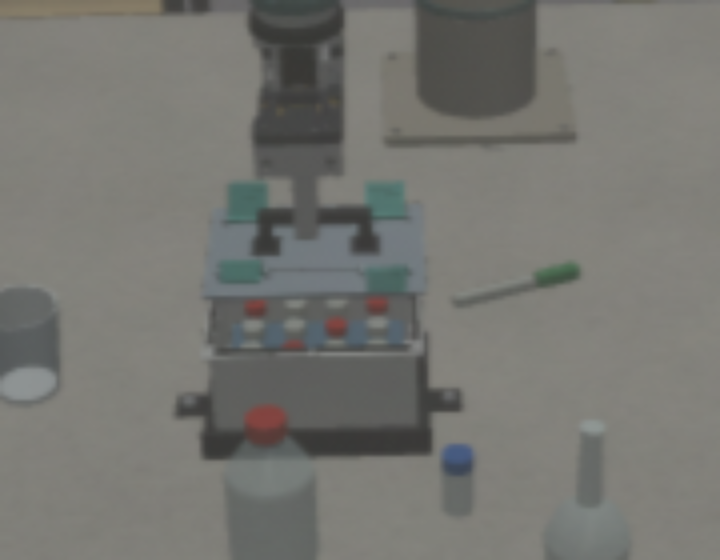

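View pics/c2.png

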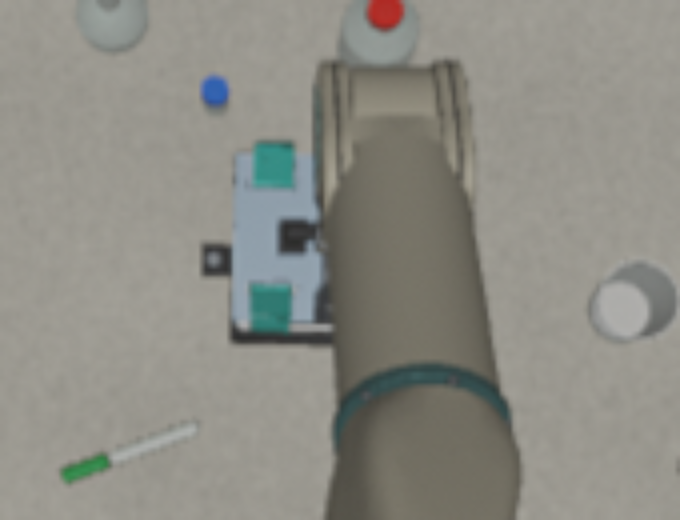

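```bash
cat > ov.py <<'E'
from h import *
import sys
def overlay(fn,cam_,polys,out,roi,f=5):
    p=cv2.imread('pics/'+fn); u0,v0,u1,v1=roi
    b=cv2.resize(p[v0:v1,u0:u1],None,fx=f,fy=f,interpolation=cv2.INTER_NEAREST)
    for q,c in polys: cv2.polylines(b,[np.round((proj(q,cam_)+.5-[u0,v0])*f).astype(np.int32)],True,c,1)
    cv2.imwrite('pics/'+out,b)
if __name__=='__main__':
    X=(.5663,-.1685,-.0065); g=.1725+.017; L=(.566,-.1665,-.006)
    T=np.array([.5658,-.1682,.1725])
    P=[(rect(*X,.1,.071,.091),(0,0,255)),(rect(*X,.1,.061,.081),(0,255,0)),(rect(*L,g-.03,.07,.09),(0,255,255)),(rect(*L,g+.006,.007,.047),(255,0,255)),
     (np.array([T,T+[0,0,.06]]),(255,255,255))]
    overlay('sc2.png','scene',P,'ov2s.png',(255,150,355,245),7)
    overlay('top2.png','top',P,'ov2t.png',(300,160,390,240),7)
E
python3 ov.py
```

```text
(no output)
```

View pics/ov2s.png

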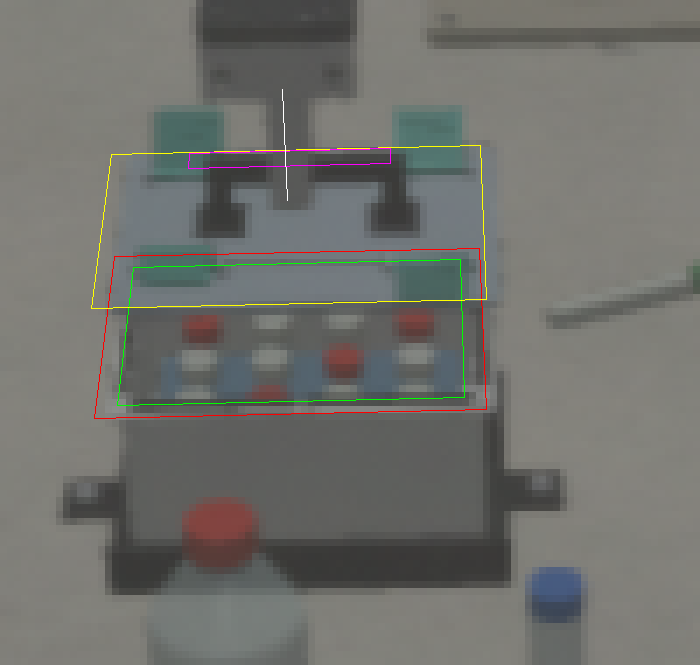

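View pics/ov2t.png

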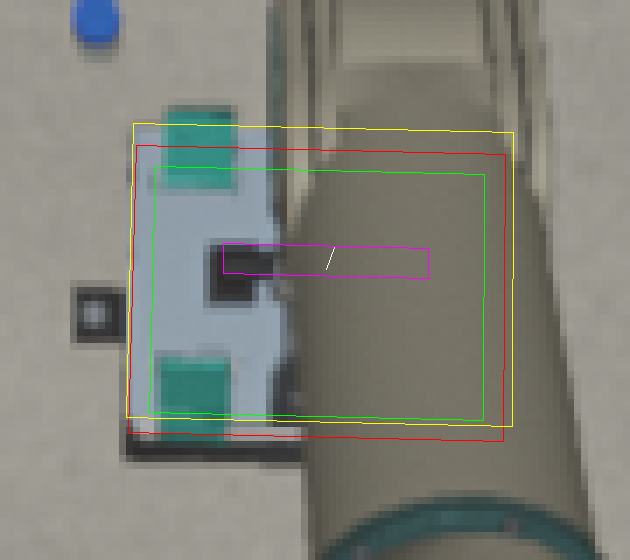

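```bash
cat > m2.py <<'E'
from h import *
zl=.1725+.017-.03
for c,f in(('scene','sc2'),('top','top2')):
    d=np.load(f'pics/{f}_d.npy'); P=cloud(d,c); Z=P[:,:,2]
    roi=(255,155,340,205) if c=='scene' else (308,170,338,228); u0,v0,u1,v1=roi; s=np.s_[v0:v1,u0:u1]
    m=(abs(Z[s]-zl)<.012).astype(np.float32)
    print(c,'plate z med',np.median(Z[s][m>0]),m.sum())
    w=np.ones_like(m); w[(Z[s]>zl+.008)]=0; w[d[s]==0]=0
    for zz in (0,):
        r=fit(m,w,[(zl-.0005,.07,.09,1)],c,roi,(.566,-.165,-.005)); print('lid',np.round(r[:4],4))
    # box from frame 0
    f0={'scene':'scene0','top':'top0'}[c]
    d=np.load(f'pics/{f0}_d.npy'); P=cloud(d,c); Z=P[:,:,2]
    roi=(255,170,350,225) if c=='scene' else (305,170,385,235); u0,v0,u1,v1=roi; s=np.s_[v0:v1,u0:u1]
    m=((Z[s]>.09)&(Z[s]<.12)).astype(np.float32); w=np.ones_like(m); w[Z[s]>.12]=0; w[d[s]==0]=0
    print('box n',m.sum(),np.median(Z[s][m>0]))
    if c=='scene': w[-10:]=1
    r=fit(m,w,[(.1,.071,.091,1),(.1,.061,.081,0)],c,roi,(.566,-.165,-.005)); print('box',np.round(r[:4],4))
    cv2.imwrite(f'pics/mk_{c}.png',cv2.resize((m*255).astype(np.uint8),None,fx=6,fy=6,interpolation=0))
E
python3 m2.py
```

```text
scene plate z med nan 0.0
lid [ 0.566 -0.165 -0.005  0.   ]
box n 0.0 nan
box [ 0.566 -0.165 -0.005  0.   ]
top plate z med 0.16053412269599843 734.0
lid [ 0.5665 -0.1654  0.0123 10.9197]
box n 541.0 0.10052013604984089
box [ 5.66000e-01 -1.69100e-01 -5.60000e-03  4.20681e+01]
  return _methods._mean(a, axis=axis, dtype=dtype,
  ret = ret.dtype.type(ret / rcount)
```

View pics/mk_scene.png

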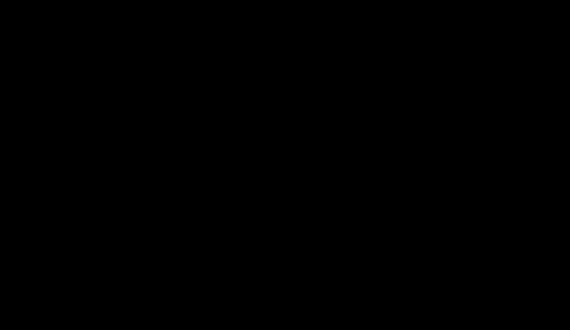

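```bash
cat > eg.py <<'E'
from h import *
from scipy.ndimage import map_coordinates
def prof(img,c,A,B,out,lo=.05,hi=.95,rng=.012,n=60):
    """A,B 3D edge ends; out: 3D outward unit dir; avg colour profile vs offset m"""
    t=np.linspace(lo,hi,n)[:,None]; E=A+(B-A)*t
    offs=np.arange(-rng,rng+1e-9,.0005)
    r=[]
    for o in offs:
        q=proj(E+out*o,c); r.append([map_coordinates(img[:,:,k].astype(float),[q[:,1],q[:,0]],order=1).mean() for k in range(3)])
    return offs,np.array(r)
def edges(fn,c,pose,z,hx,hy,which,seg):
    img=cv2.imread('pics/'+fn); R_=rect(*pose,z,hx,hy); cs,sn=np.cos(pose[2]),np.sin(pose[2])
    X=np.array([cs,sn,0]);Y=np.array([-sn,cs,0]); C=np.array([pose[0],pose[1],z])
    for w in which:
        o={'+x':X,'-x':-X,'+y':Y,'-y':-Y}[w]; h=hx if 'x' in w else hy; l=Y if 'x' in w else X; hl=hy if 'x' in w else hx
        for a,b in seg[w]:
            of,p=prof(img,c,C+o*h+l*a*hl,C+o*h+l*b*hl,o,0,1)
            g=np.gradient(p,axis=0); k=np.abs(g).sum(1)
            i=[j for j in range(2,len(k)-2) if k[j]==k[j-2:j+3].max() and k[j]>.35*k.max()]
            print(fn,w,(a,b),'steps mm:',[(round(of[j]*1e3,1),p[max(j-4,0)].round().astype(int).tolist(),p[min(j+4,len(p)-1)].round().astype(int).tolist()) for j in i])
E
python3 - <<'E'
from eg import *
B=(.5663,-.1680,-.006); L=(.566,-.1665,-.005); zl=.1595
al={k:[(-.9,-.1),(.1,.9)] for k in('+x','-x','+y','-y')}
print('BOX z=.1'); edges('top0.png','top',B,.1,.071,.091,['+x','-x','+y','-y'],al)
edges('scene0.png','scene',B,.1,.071,.091,['+x','-x','+y','-y'],{**al,'+x':[(-.3,0),(.1,.9)]})
print('LID'); 
edges('top2.png','top',L,zl,.07,.09,['+x','+y'],{'+x':[(.3,.4),(.85,.97)],'+y':[(-.9,-.1),(.1,.9)]})
edges('sc2.png','scene',L,zl,.07,.09,['+x','-x','+y','-y'],{**al,'+x':[(-.9,-.1),(.1,.9)],'-x':[(-.3,.3)]})
E
```

```text
BOX z=.1
top0.png +x (-0.9, -0.1) steps mm: [(np.float64(-6.5), [75, 76, 76], [120, 121, 121])]
top0.png +x (0.1, 0.9) steps mm: [(np.float64(-11.0), [90, 90, 89], [71, 72, 72]), (np.float64(-6.5), [71, 72, 72], [130, 131, 132])]
top0.png -x (-0.9, -0.1) steps mm: [(np.float64(-9.0), [124, 105, 80], [72, 66, 61]), (np.float64(-4.0), [77, 74, 71], [125, 126, 126]), (np.float64(3.5), [128, 129, 127], [71, 71, 70])]
top0.png -x (0.1, 0.9) steps mm: [(np.float64(-10.5), [143, 121, 92], [100, 87, 71]), (np.float64(-4.0), [81, 80, 78], [145, 147, 147]), (np.float64(3.5), [135, 136, 135], [66, 65, 65])]
top0.png +y (-0.9, -0.1) steps mm: [(np.float64(-5.0), [124, 124, 124], [147, 148, 147]), (np.float64(-1.5), [154, 154, 154], [81, 83, 84])]
top0.png +y (0.1, 0.9) steps mm: [(np.float64(-11.0), [145, 147, 147], [104, 105, 105]), (np.float64(-8.0), [117, 118, 118], [120, 120, 119]), (np.float64(-6.0), [108, 109, 108], [123, 123, 121]), (np.float64(-2.0), [123, 123, 121], [102, 105, 105]), (np.float64(3.0), [99, 103, 104], [140, 148, 151])]
top0.png -y (-0.9, -0.1) steps mm: [(np.float64(-3.5
[... 2117 characters left out ...]
 86]), (np.float64(9.0), [87, 88, 90], [90, 92, 100])]
sc2.png -x (-0.3, 0.3) steps mm: [(np.float64(-6.0), [78, 79, 79], [91, 92, 91])]
sc2.png +y (-0.9, -0.1) steps mm: [(np.float64(-4.0), [120, 117, 109], [125, 121, 114]), (np.float64(-2.0), [123, 119, 112], [127, 123, 116]), (np.float64(8.0), [126, 125, 120], [125, 128, 129])]
sc2.png +y (0.1, 0.9) steps mm: [(np.float64(-8.0), [112, 111, 96], [119, 116, 107]), (np.float64(6.0), [126, 122, 115], [119, 121, 119]), (np.float64(8.5), [121, 121, 117], [120, 125, 125])]
sc2.png -y (-0.9, -0.1) steps mm: [(np.float64(-6.5), [123, 123, 119], [121, 126, 127])]
sc2.png -y (0.1, 0.9) steps mm: [(np.float64(-6.0), [123, 123, 120], [123, 128, 129])]
```

Emit:
step_arm(steps=[{"x": 0, "y": -2.5, "z": -15, "roll": 0, "fingers": 0}, {"x": 0, "y": -2.5, "z": -30, "roll": 0, "fingers": 0}, {"x": 0, "y": -2.5, "z": -37, "roll": 0, "fingers": 0}, {"x": 0, "y": -2.5, "z": -37, "roll": 0, "fingers": 0}, {"x": 0, "y": -2.5, "z": -37, "roll": 0, "fingers": 0}])

```text
clock: 6.32
tool_pos: [0.566, -0.1728, 0.1357]
tool_rot: [1.652, 1.57, 0.074]
contact_force: [0.1, 0.4, -4.1]
grip_width: 0.0135
```

```bash
cat > ov3.py <<'E'
from h import *
import sys
n=sys.argv[1]
o=robot.observe();print(o['tool_pos'].round(4),o['contact_force'].round(2),o['torque'].round(3))
p,d=snap('top',f'top{n}.png'); a=cv2.resize(p[165:245,295:355,::-1],None,fx=7,fy=7,interpolation=cv2.INTER_CUBIC); cv2.imwrite(f'pics/c{n}.png',a)
p,d=snap('scene',f'sc{n}.png'); a=cv2.resize(p[145:240,255:355,::-1],None,fx=6,fy=6,interpolation=cv2.INTER_CUBIC); cv2.imwrite(f'pics/s{n}.png',a)
E
python3 ov3.py 3
```

```text
[ 0.566  -0.1728  0.1357] [ 0.07  0.37 -4.09] [-0.094 -0.116 -0.019]
```

View pics/s3.png

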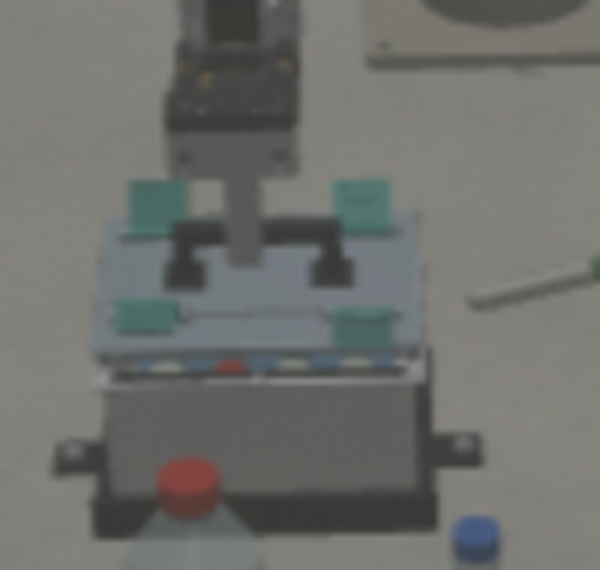

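View pics/c3.png

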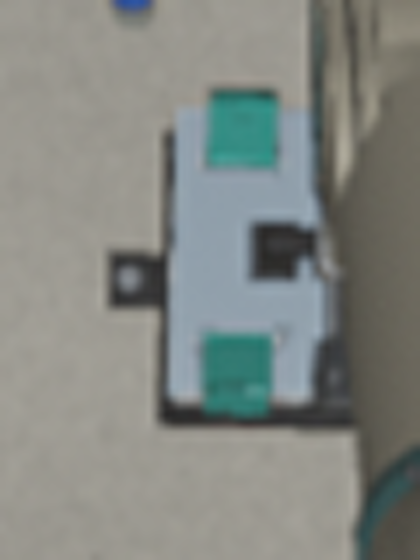

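Emit:
step_arm(steps=[{"x": 0, "y": 0.7, "z": -3, "roll": 0, "fingers": 0}, {"x": 0, "y": 0.7, "z": -6, "roll": 0, "fingers": 0}, {"x": 0, "y": 0.7, "z": -6, "roll": 0, "fingers": 0}])

```text
clock: 6.8
tool_pos: [0.5653, -0.1721, 0.1292]
tool_rot: [-1.772, 1.57, 2.934]
contact_force: [-0.2, 0.9, -4.8]
grip_width: 0.0137
```

Emit:
step_arm(steps=[{"x": 0, "y": 0, "z": -2, "roll": 0, "fingers": 0}, {"x": 0, "y": 0, "z": -2, "roll": 0, "fingers": 0}])

```text
clock: 7.05
tool_pos: [0.5655, -0.1722, 0.1273]
tool_rot: [-1.727, 1.571, 2.978]
contact_force: [0.8, -0.7, -4.5]
grip_width: 0.0136
```

Emit:
step_arm(steps=[{"x": 0, "y": 0, "z": -2, "roll": 0, "fingers": 0}, {"x": 0, "y": 0, "z": -2, "roll": 0, "fingers": 0}])

```text
clock: 7.3
tool_pos: [0.5657, -0.1722, 0.1254]
tool_rot: [1.816, 1.571, 0.238]
contact_force: [0.5, -0.3, -4.9]
grip_width: 0.0134
```

Emit:
step_arm(steps=[{"x": 0, "y": 0, "z": -2, "roll": 0, "fingers": 0}, {"x": 0, "y": 0, "z": -2, "roll": 0, "fingers": 0}])

```text
clock: 7.55
tool_pos: [0.5657, -0.1721, 0.1233]
tool_rot: [2.837, 1.571, 1.259]
contact_force: [1.2, -0.2, -3.3]
grip_width: 0.0134
```

Emit:
step_arm(steps=[{"x": 0, "y": 0, "z": -1.5, "roll": 0, "fingers": 0}, {"x": 0, "y": 0, "z": -1.5, "roll": 0, "fingers": 0}])

```text
clock: 7.8
tool_pos: [0.5657, -0.1721, 0.1219]
tool_rot: [2.205, 1.571, 0.628]
contact_force: [0.9, 0.3, -4.4]
grip_width: 0.0135
```

Emit:
step_arm(steps=[{"x": 0, "y": 0, "z": -1.5, "roll": 0, "fingers": 0}, {"x": 0, "y": 0, "z": -1.5, "roll": 0, "fingers": 0}])

```text
clock: 8.05
tool_pos: [0.5657, -0.1722, 0.1206]
tool_rot: [1.011, 1.571, -0.567]
contact_force: [-0.3, -0.5, -3.5]
grip_width: 0.0134
```

Emit:
step_arm(steps=[{"x": 0, "y": 0, "z": -1, "roll": 0, "fingers": 0}, {"x": 0, "y": 0, "z": -1, "roll": 0, "fingers": 0}])

```text
clock: 8.3
tool_pos: [0.5658, -0.1722, 0.1199]
tool_rot: [1.225, 1.57, -0.352]
contact_force: [-0.8, 0.0, -0.1]
grip_width: 0.0135
```

Emit:
step_arm(steps=[{"x": 0, "y": 0, "z": -1, "roll": 0, "fingers": 0}, {"x": 0, "y": 0, "z": -1, "roll": 0, "fingers": 0}])

```text
clock: 8.55
tool_pos: [0.5658, -0.1722, 0.1186]
tool_rot: [1.309, 1.57, -0.269]
contact_force: [-0.3, 0.9, 0.1]
grip_width: 0.0136
```

Emit:
step_arm(steps=[{"x": 0, "y": 0, "z": 0.5, "roll": 0, "fingers": 30}, {"x": 0, "y": 0, "z": 0.5, "roll": 0, "fingers": 50}, {"x": 0, "y": 0, "z": 0.5, "roll": 0, "fingers": 50}, {"x": 0, "y": 0, "z": 30, "roll": 0, "fingers": 50}, {"x": 0, "y": 0, "z": 80, "roll": 0, "fingers": 50}])

```text
clock: 9.18
tool_pos: [0.5643, -0.1719, 0.1977]
tool_rot: [-1.876, 1.567, 2.829]
contact_force: [0.6, -0.5, -0.8]
grip_width: 0.0495
```

```bash
python3 ov3.py 4; python3 - <<'E'
from h import *
print(robot.observe()['qpos'])
for t in('lid_grip','clip_a_tip'):
    for c in('top','scene'):
        print(t,c,[(np.round(r['location'],4).tolist(),round(r['confidence'],2)) for r in robot.spot_point(c,t)])
E
```

```text
[ 0.5643 -0.1719  0.1977] [ 0.64 -0.52 -0.79] [-0.06  -0.079  0.006]
[ 0.50385607  0.57021149 -0.40460346  1.6820691   0.26808763  0.93433692
 -0.00897443]
lid_grip top [([0.564, -0.1644, 0.1332], 0.78)]
lid_grip scene []
clip_a_tip top [([0.6291, -0.109, 0.1257], 0.69)]
clip_a_tip scene []
```

View pics/s4.png

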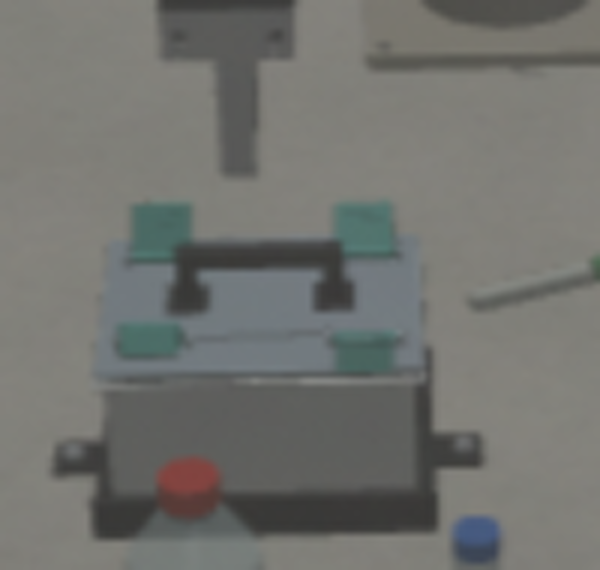

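View pics/top4.png

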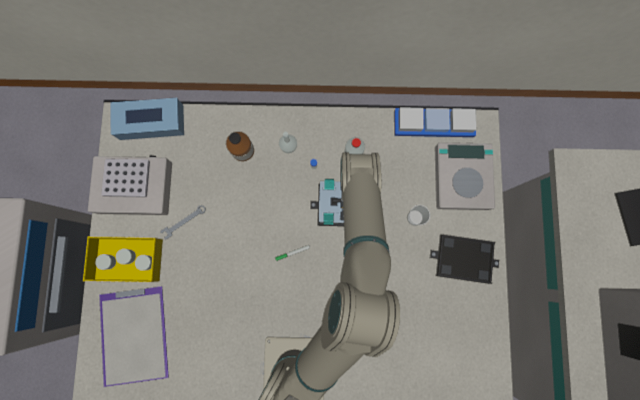

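Emit:
step_arm(steps=[{"x": 14, "y": 31, "z": 0, "roll": 0, "fingers": 0}, {"x": 28, "y": 63, "z": 0, "roll": 0, "fingers": 0}, {"x": 28, "y": 63, "z": -30, "roll": 0, "fingers": 0}, {"x": 28, "y": 63, "z": -60, "roll": 0, "fingers": 0}, {"x": 28, "y": 63, "z": -72, "roll": 0, "fingers": 0}], grip_force=20)

```text
clock: 10.1
tool_pos: [0.5915, -0.1089, 0.1235]
tool_rot: [-1.698, 1.565, 3.007]
contact_force: [0.8, -0.1, -0.1]
grip_width: 0.0034
```

Emit:
step_arm(steps=[{"x": 0, "y": 0, "z": 0, "roll": 0, "fingers": 0}, {"x": 0, "y": 0, "z": 0, "roll": 0, "fingers": 0}])

```text
clock: 10.35
tool_pos: [0.5943, -0.1092, 0.1272]
tool_rot: [1.56, 1.569, -0.018]
contact_force: [0.2, 0.2, 0.5]
grip_width: 0.0007
```

```bash
python3 ov3.py 5
```

```text
[ 0.5943 -0.1092  0.1272] [0.24 0.17 0.51] [-0.041 -0.068  0.016]
```

View pics/s5.png

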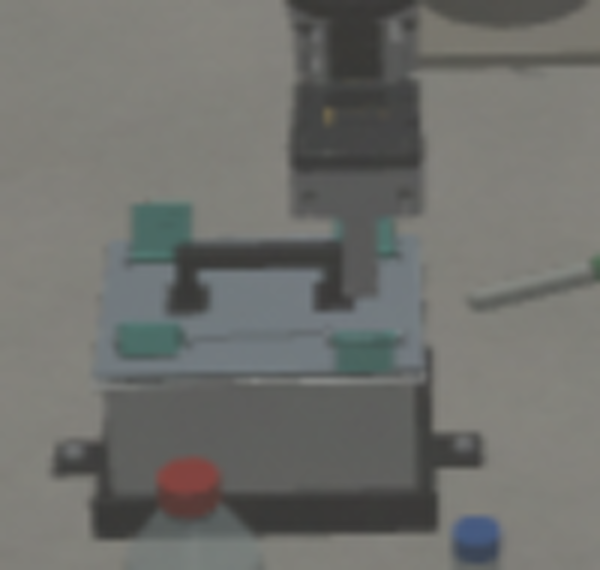

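```bash
cat > ov4.py <<'E'
from ov import *
import sys
fn,out=sys.argv[1],sys.argv[2]
ths=[float(a) for a in sys.argv[3:]]
L=(.5657,-.167,-.0065); zp=.1062
def clip(sx,sy,th):
    c,s=np.cos(L[2]),np.sin(L[2])
    pts=[]
    for r,yy in((0,41),(32.5,41),(32.5,75),(0,75)):
        x=sx*(43+r*np.cos(th)+0*1)/1e3;z=zp+.003+r*np.sin(th)/1e3;y=sy*yy/1e3
        pts.append([L[0]+x*c-y*s,L[1]+x*s+y*c,z])
    return np.array(pts)
if 'top' in fn: roi=(300,165,400,245);cam_='top'
else: roi=(255,165,355,235);cam_='scene'
P=[(rect(*L,zp,.07,.09),(0,255,255))]
for th,(sx,sy) in zip(ths,((1,1),(-1,1),(-1,-1),(1,-1))): P.append((clip(sx,sy,th),(0,0,255)))
overlay(fn,cam_,P,out,roi,7)
E
python3 ov4.py sc5.png ov5.png 1.2 1.2 1.2 1.2
```

```text
(no output)
```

View pics/ov5.png

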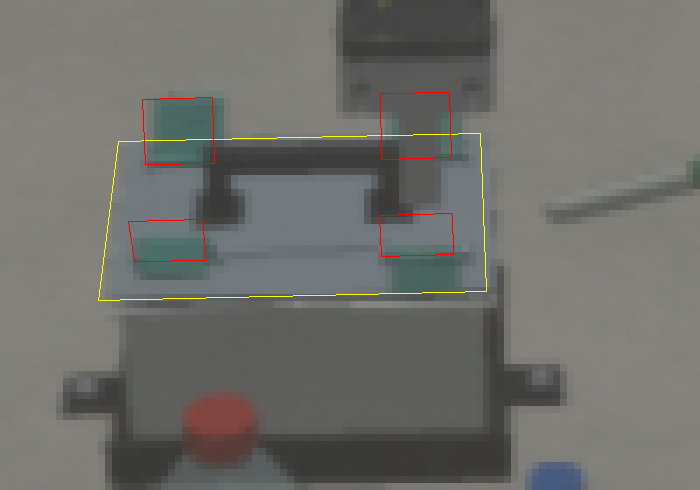

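```bash
sed -i "s/^overlay(fn/sh=[1.0,1.1] if cam_=='scene' else [0,0]\n_p=proj\nimport ov\nov.proj=lambda q,c:_p(q,c)+sh\noverlay(fn/" ov4.py; python3 ov4.py sc4.png ov5a.png 0.5 1.2 1.2 1.0;python3 ov4.py sc4.png ov5b.png 0.7 1.0 1.0 0.8
```

```text
(no output)
```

View pics/ov5a.png

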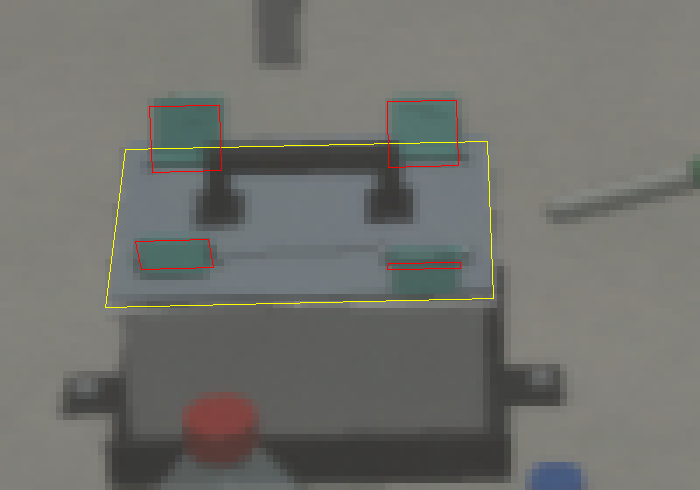

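View pics/ov5b.png

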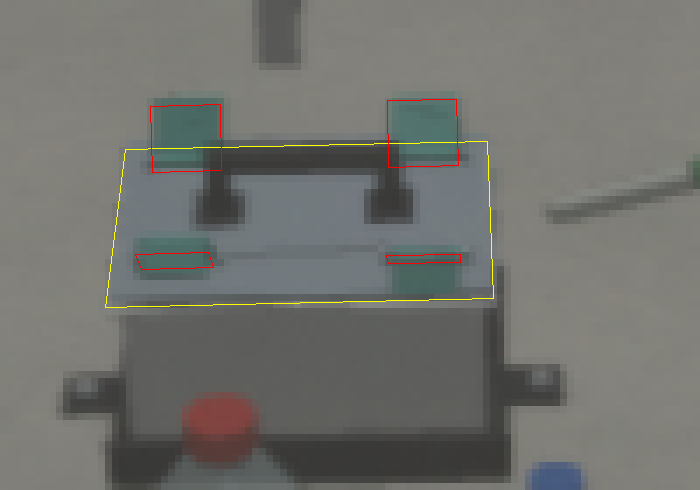

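Emit:
step_arm(steps=[{"x": 12, "y": 0, "z": 0, "roll": 0, "fingers": 0}, {"x": 24, "y": 0, "z": 0, "roll": 0, "fingers": 0}, {"x": 34, "y": 0, "z": 0, "roll": 0, "fingers": 0}, {"x": 34, "y": 0, "z": -3, "roll": 0, "fingers": 0}, {"x": 34, "y": 0, "z": -5, "roll": 0, "fingers": 0}])

```text
clock: 11.08
tool_pos: [0.6273, -0.1091, 0.1211]
tool_rot: [-1.695, 1.57, 3.011]
contact_force: [-0.1, 0.1, -0.4]
grip_width: 0.0003
```

Emit:
step_arm(steps=[{"x": 0, "y": 0, "z": -2, "roll": 0, "fingers": 0}, {"x": 0, "y": 0, "z": -2, "roll": 0, "fingers": 0}])

```text
clock: 11.32
tool_pos: [0.6272, -0.1092, 0.1193]
tool_rot: [-1.543, 1.57, -3.12]
contact_force: [-0.0, 1.1, 0.5]
grip_width: 0.0003
```

```bash
python3 ov3.py 6
```

```text
[ 0.6272 -0.1092  0.1193] [-0.03  1.05  0.48] [-0.003 -0.029 -0.061]
```

View pics/s6.png

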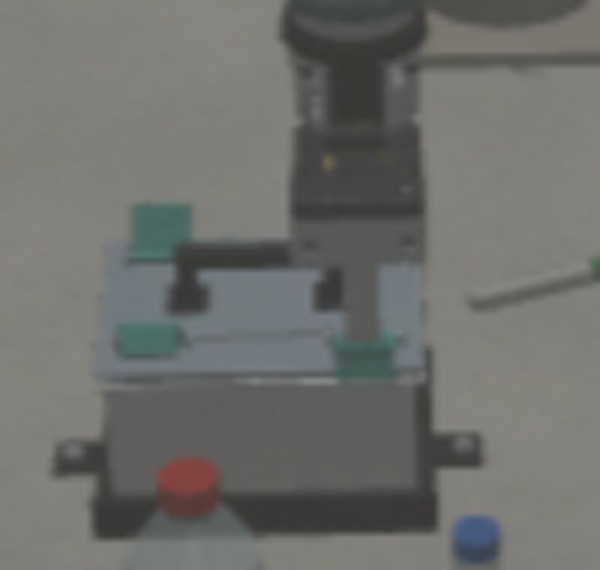

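Emit:
step_arm(steps=[{"x": 0, "y": 0, "z": -1, "roll": 0, "fingers": 0}, {"x": 0, "y": 0, "z": -1, "roll": 0, "fingers": 0}])

```text
clock: 11.68
tool_pos: [0.6277, -0.1092, 0.1185]
tool_rot: [1.334, 1.571, -0.244]
contact_force: [-0.2, -0.6, -0.1]
grip_width: 0.0007
```

Emit:
step_arm(steps=[{"x": 0, "y": 0, "z": -1, "roll": 0, "fingers": 0}, {"x": 0, "y": 0, "z": -1, "roll": 0, "fingers": 0}])

```text
clock: 11.92
tool_pos: [0.6277, -0.1092, 0.1174]
tool_rot: [1.84, 1.571, 0.262]
contact_force: [-0.2, -0.6, 0.2]
grip_width: 0.0004
```

Emit:
step_arm(steps=[{"x": 0, "y": 0, "z": -1, "roll": 0, "fingers": 0}, {"x": 0, "y": 0, "z": -1, "roll": 0, "fingers": 0}])

```text
clock: 12.18
tool_pos: [0.6276, -0.1091, 0.1164]
tool_rot: [-2.713, 1.571, 1.993]
contact_force: [0.4, -0.1, 1.1]
grip_width: 0.0007
```

Emit:
step_arm(steps=[{"x": 0, "y": 0, "z": -1, "roll": 0, "fingers": 0}, {"x": 0, "y": 0, "z": -1, "roll": 0, "fingers": 0}])

```text
clock: 12.42
tool_pos: [0.6277, -0.1091, 0.1155]
tool_rot: [1.969, 1.571, 0.392]
contact_force: [0.2, 0.1, 0.2]
grip_width: 0.0004
```

Emit:
step_arm(steps=[{"x": 0, "y": 0, "z": -1, "roll": 0, "fingers": 0}, {"x": 0, "y": 0, "z": -1, "roll": 0, "fingers": 0}])

```text
clock: 12.68
tool_pos: [0.6277, -0.1091, 0.1145]
tool_rot: [1.647, 1.571, 0.069]
contact_force: [0.2, -0.3, 0.7]
grip_width: 0.0005
```

Emit:
step_arm(steps=[{"x": 0, "y": 0, "z": -1, "roll": 0, "fingers": 0}, {"x": 0, "y": 0, "z": -1, "roll": 0, "fingers": 0}])

```text
clock: 12.92
tool_pos: [0.6278, -0.1091, 0.1135]
tool_rot: [1.847, 1.571, 0.269]
contact_force: [0.4, -0.0, 2.0]
grip_width: 0.0004
```

Emit:
step_arm(steps=[{"x": 0, "y": 0, "z": -1, "roll": 0, "fingers": 0}, {"x": 0, "y": 0, "z": -1, "roll": 0, "fingers": 0}])

```text
clock: 13.18
tool_pos: [0.6279, -0.1091, 0.1128]
tool_rot: [1.517, 1.57, -0.061]
contact_force: [-0.3, 0.4, 4.8]
grip_width: 0.0006
```

Emit:
step_arm(steps=[{"x": 0, "y": 0, "z": -1, "roll": 0, "fingers": 0}, {"x": 0, "y": 0, "z": -1, "roll": 0, "fingers": 0}])

```text
clock: 13.42
tool_pos: [0.6285, -0.1092, 0.1123]
tool_rot: [1.49, 1.569, -0.088]
contact_force: [-0.0, -0.4, 7.2]
grip_width: 0.0001
```

Emit:
step_arm(steps=[{"x": 0, "y": 0, "z": -1, "roll": 0, "fingers": 0}, {"x": 0, "y": 0, "z": -1, "roll": 0, "fingers": 0}])

```text
clock: 13.68
tool_pos: [0.6293, -0.1093, 0.1116]
tool_rot: [1.489, 1.567, -0.089]
contact_force: [0.7, -0.2, 6.7]
grip_width: 0.0007
```

Emit:
step_arm(steps=[{"x": 0, "y": 0, "z": -1, "roll": 0, "fingers": 0}, {"x": 0, "y": 0, "z": -1, "roll": 0, "fingers": 0}])

```text
clock: 13.92
tool_pos: [0.63, -0.1093, 0.1107]
tool_rot: [1.512, 1.566, -0.066]
contact_force: [2.2, -0.6, 6.0]
grip_width: 0.0006
```

Emit:
step_arm(steps=[{"x": 0, "y": 0, "z": -1, "roll": 0, "fingers": 0}, {"x": 0, "y": 0, "z": -1, "roll": 0, "fingers": 0}])

```text
clock: 14.18
tool_pos: [0.6302, -0.1093, 0.1097]
tool_rot: [1.527, 1.565, -0.051]
contact_force: [3.5, 0.0, 5.7]
grip_width: 0.0003
```

Emit:
step_arm(steps=[{"x": 0, "y": 0, "z": -1, "roll": 0, "fingers": 0}, {"x": 0, "y": 0, "z": -1, "roll": 0, "fingers": 0}])

```text
clock: 14.42
tool_pos: [0.628, -0.1093, 0.1075]
tool_rot: [1.413, 1.57, -0.165]
contact_force: [1.1, 0.1, 1.9]
grip_width: 0.0001
```

Emit:
step_arm(steps=[{"x": 0, "y": 0, "z": -1, "roll": 0, "fingers": 0}, {"x": 0, "y": 0, "z": -1, "roll": 0, "fingers": 0}])

```text
clock: 14.68
tool_pos: [0.628, -0.1092, 0.1067]
tool_rot: [1.408, 1.57, -0.17]
contact_force: [1.3, -1.0, 4.5]
grip_width: 0.0009
```

```bash
python3 ov3.py 7
```

```text
[ 0.628  -0.1092  0.1067] [ 1.25 -1.    4.54] [-0.069 -0.465 -0.017]
```

View pics/s7.png

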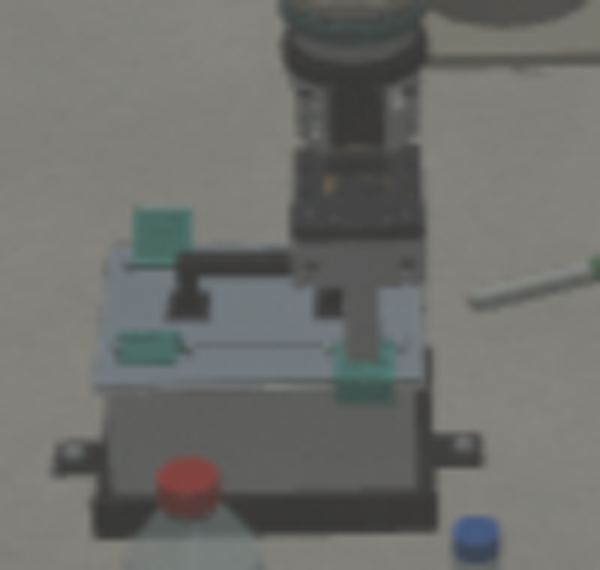

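Emit:
step_arm(steps=[{"x": 0, "y": 0, "z": 10, "roll": 0, "fingers": 0}, {"x": 0, "y": 0, "z": 50, "roll": 0, "fingers": 0}, {"x": -30, "y": 0, "z": 80, "roll": 0, "fingers": 0}, {"x": -60, "y": -30, "z": 90, "roll": 0, "fingers": 0}, {"x": -100, "y": -60, "z": 90, "roll": 0, "fingers": 0}])

```text
clock: 15.4
tool_pos: [0.5267, -0.1694, 0.1973]
tool_rot: [0.651, 1.571, -0.926]
contact_force: [-0.0, -0.2, -0.2]
grip_width: 0.0
```

```bash
python3 ov3.py 8;python3 ov4.py sc8.png ov8.png 0.0 1.2 1.2 1.0
```

```text
[ 0.5267 -0.1694  0.1973] [-0.05 -0.25 -0.2 ] [-0.138 -0.079 -0.026]
```

View pics/ov8.png

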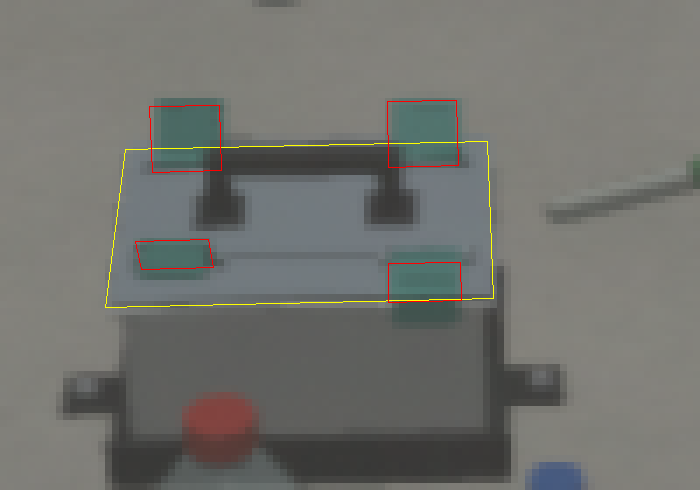

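View pics/c8.png

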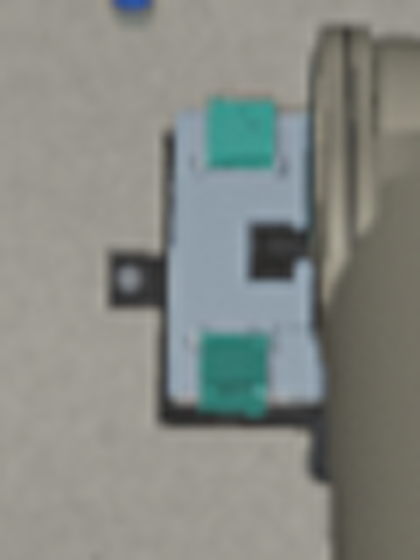

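```bash
cat > th.py <<'E'
from h import *
import sys
fn=sys.argv[1]
d=np.load(f'pics/{fn}_d.npy');p=cv2.imread(f'pics/{fn}.png').astype(int);Z=cloud(d,'top')
L=np.array([.5655,-.1705])
teal=((p[:,:,1]-p[:,:,2])>40)&(d>0)
q=Z[:,:,:2]-L; 
nt=(~teal)&(d>0)&(abs(q[:,:,0])<.066)&(abs(q[:,:,1])<.086)&(abs(Z[:,:,2]-.106)<.015)
if nt.sum()>20:
    A=np.c_[q[nt],np.ones(nt.sum())]; z=Z[nt][:,2]
    for k in range(4):
        c,*_=np.linalg.lstsq(A,z,rcond=None); r=z-A@c; g=abs(r)<2.5*np.median(abs(r))+1e-4; A,z=A[g],z[g]
    print('plate plane tilt',c.round(4),len(z),r.std().round(4))
for n,(a,b) in dict(a=(1,1),b=(-1,1),c=(-1,-1),d=(1,-1)).items():
    m=teal&(q[:,:,0]*a>.03)&(q[:,:,0]*a<.095)&(q[:,:,1]*b>.035)&(q[:,:,1]*b<.085)&(Z[:,:,2]>.09)&(Z[:,:,2]<.16)
    m=cv2.erode(m.astype(np.uint8),np.ones((3,3)))>0
    if m.sum()<15: print(n,'hidden',m.sum());continue
    A=np.c_[q[m][:,0]*a,np.ones(m.sum())]; z=Z[m][:,2]; 
    for k in range(4):
        s,*_=np.linalg.lstsq(A,z,rcond=None); r=z-A@s; g=abs(r)<3*np.median(abs(r))+1e-4; A,z=A[g],z[g]
    print(n,'n',len(z),'z mean',z.mean().round(4),'slope',s[0].round(3),'u range',A[:,0].min().round(4),A[:,0].max().round(4))
E
python3 th.py top4; python3 th.py top8; python3 th.py top3
```

```text
plate plane tilt [-0.0116  0.005   0.1076] 480 0.0026
a n 63 z mean 0.1184 slope 0.521 u range 0.0426 0.0692
b n 59 z mean 0.1216 slope 0.445 u range 0.0455 0.0741
c hidden 0
d hidden 0
plate plane tilt [0.0003 0.0019 0.1074] 415 0.0024
a n 52 z mean 0.1102 slope -0.135 u range 0.0466 0.0727
b n 52 z mean 0.1224 slope 0.44 u range 0.0458 0.0711
c hidden 0
d hidden 0
plate plane tilt [ 0.0008 -0.0051  0.1197] 131 0.0011
a n 61 z mean 0.1336 slope 0.645 u range 0.0435 0.0692
b n 69 z mean 0.1373 slope 0.319 u range 0.0473 0.0758
c hidden 0
d hidden 0
```

Emit:
step_arm(steps=[{"x": 10, "y": -56, "z": 0, "roll": 0, "fingers": 0}, {"x": 10, "y": -56, "z": -30, "roll": 0, "fingers": 0}, {"x": 10, "y": -56, "z": -60, "roll": 0, "fingers": 0}, {"x": 10, "y": -56, "z": -70, "roll": 0, "fingers": 0}, {"x": 10, "y": -56, "z": -70, "roll": 0, "fingers": 0}])

```text
clock: 16.12
tool_pos: [0.5372, -0.2245, 0.1261]
tool_rot: [-2.038, 1.569, 2.668]
contact_force: [0.3, 0.5, 0.0]
grip_width: 0.0002
```

```bash
python3 ov3.py 9
```

```text
[ 0.5372 -0.2245  0.1261] [0.32 0.47 0.  ] [-0.024 -0.016 -0.014]
```

View pics/s9.png

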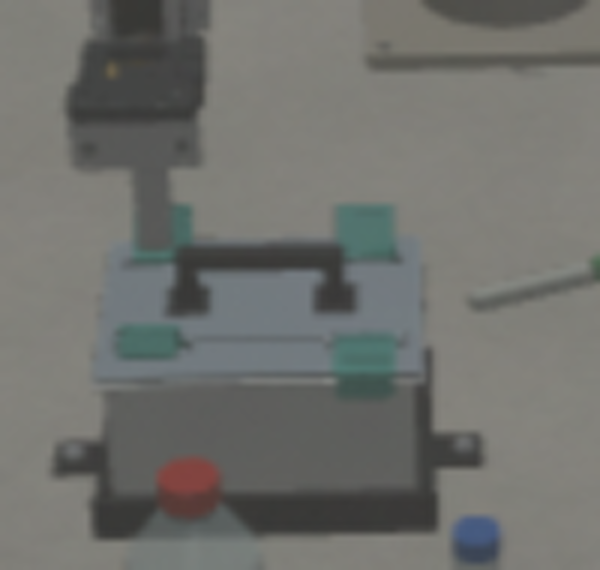

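Emit:
step_arm(steps=[{"x": -12, "y": 3, "z": 0, "roll": 0, "fingers": 0}, {"x": -24, "y": 3, "z": 0, "roll": 0, "fingers": 0}, {"x": -34, "y": 3, "z": 0, "roll": 0, "fingers": 0}, {"x": -34, "y": 3, "z": -4, "roll": 0, "fingers": 0}, {"x": -34, "y": 3, "z": -8, "roll": 0, "fingers": 0}])

```text
clock: 16.85
tool_pos: [0.5038, -0.2223, 0.1183]
tool_rot: [1.257, 1.57, -0.321]
contact_force: [-1.1, 0.6, 0.9]
grip_width: 0.0006
```

Emit:
step_arm(steps=[{"x": 0, "y": 0, "z": -2, "roll": 0, "fingers": 0}, {"x": 0, "y": 0, "z": -2, "roll": 0, "fingers": 0}])

```text
clock: 17.1
tool_pos: [0.5037, -0.222, 0.1161]
tool_rot: [-2.372, 1.57, 2.333]
contact_force: [-0.5, -0.8, 0.5]
grip_width: 0.0002
```

```bash
python3 ov3.py 10
```

```text
[ 0.5037 -0.222   0.1161] [-0.46 -0.83  0.53] [-0.097  0.049 -0.001]
```

View pics/s10.png

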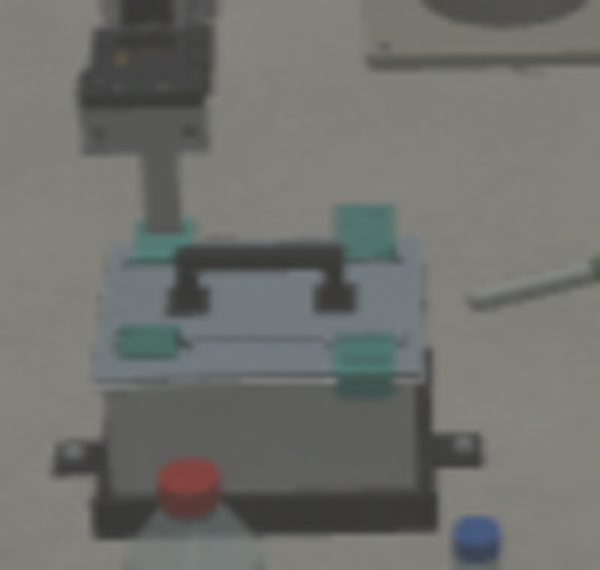

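Emit:
step_arm(steps=[{"x": 0, "y": 0, "z": -1, "roll": 0, "fingers": 0}, {"x": 0, "y": 0, "z": -2, "roll": 0, "fingers": 0}])

```text
clock: 17.45
tool_pos: [0.5038, -0.2221, 0.1145]
tool_rot: [1.49, 1.571, -0.088]
contact_force: [-0.3, -0.3, 1.5]
grip_width: 0.0007
```

Emit:
step_arm(steps=[{"x": 0, "y": 0, "z": -1, "roll": 0, "fingers": 0}, {"x": 0, "y": 0, "z": -1, "roll": 0, "fingers": 0}])

```text
clock: 17.7
tool_pos: [0.5037, -0.2221, 0.1135]
tool_rot: [1.822, 1.571, 0.244]
contact_force: [-0.2, -0.6, 2.0]
grip_width: 0.0003
```

Emit:
step_arm(steps=[{"x": 0, "y": 0, "z": -1, "roll": 0, "fingers": 0}, {"x": 0, "y": 0, "z": -1, "roll": 0, "fingers": 0}])

```text
clock: 17.95
tool_pos: [0.5037, -0.2222, 0.1125]
tool_rot: [1.627, 1.571, 0.049]
contact_force: [-0.9, -0.5, 1.9]
grip_width: 0.0006
```

Emit:
step_arm(steps=[{"x": 0, "y": 0, "z": -1, "roll": 0, "fingers": 0}, {"x": 0, "y": 0, "z": -1, "roll": 0, "fingers": 0}])

```text
clock: 18.2
tool_pos: [0.5033, -0.2224, 0.1115]
tool_rot: [-1.011, 1.57, -2.589]
contact_force: [-1.7, -0.7, 3.7]
grip_width: 0.0005
```

Emit:
step_arm(steps=[{"x": 0, "y": 0, "z": -1, "roll": 0, "fingers": 0}, {"x": 0, "y": 0, "z": -1, "roll": 0, "fingers": 0}])

```text
clock: 18.45
tool_pos: [0.5033, -0.2225, 0.1105]
tool_rot: [-0.996, 1.57, -2.575]
contact_force: [-1.0, -1.4, 4.1]
grip_width: 0.0005
```

Emit:
step_arm(steps=[{"x": 0, "y": 0, "z": -1, "roll": 0, "fingers": 0}, {"x": 0, "y": 0, "z": -1, "roll": 0, "fingers": 0}])

```text
clock: 18.7
tool_pos: [0.5036, -0.2222, 0.1094]
tool_rot: [-1.254, 1.571, -2.832]
contact_force: [-2.0, -1.3, 3.9]
grip_width: 0.0004
```

Emit:
step_arm(steps=[{"x": 0, "y": 0, "z": -1, "roll": 0, "fingers": 0}, {"x": 0, "y": 0, "z": -1, "roll": 0, "fingers": 0}])

```text
clock: 18.95
tool_pos: [0.5036, -0.2222, 0.1084]
tool_rot: [-1.777, 1.571, 2.928]
contact_force: [-1.5, -0.5, 4.4]
grip_width: 0.0006
```

Emit:
step_arm(steps=[{"x": 0, "y": 0, "z": -1, "roll": 0, "fingers": 0}, {"x": 0, "y": 0, "z": -1, "roll": 0, "fingers": 0}])

```text
clock: 19.2
tool_pos: [0.5036, -0.2222, 0.1075]
tool_rot: [-1.965, 1.571, 2.74]
contact_force: [-2.0, -1.0, 5.3]
grip_width: 0.0003
```

Emit:
step_arm(steps=[{"x": 0, "y": 0, "z": -1, "roll": 0, "fingers": 0}, {"x": 0, "y": 0, "z": -1, "roll": 0, "fingers": 0}])

```text
clock: 19.45
tool_pos: [0.5036, -0.2222, 0.1065]
tool_rot: [-2.069, 1.571, 2.636]
contact_force: [-2.5, -0.8, 4.7]
grip_width: 0.0003
```

Emit:
step_arm(steps=[{"x": 0, "y": 0, "z": -1, "roll": 0, "fingers": 0}, {"x": 0, "y": 0, "z": -1, "roll": 0, "fingers": 0}])

```text
clock: 19.7
tool_pos: [0.5037, -0.2222, 0.1058]
tool_rot: [0.385, 1.571, -1.193]
contact_force: [-2.5, -0.9, 6.5]
grip_width: 0.0002
```

Emit:
step_arm(steps=[{"x": 0, "y": 0, "z": -1, "roll": 0, "fingers": 0}, {"x": 0, "y": 0, "z": -1, "roll": 0, "fingers": 0}])

```text
clock: 19.95
tool_pos: [0.5036, -0.2223, 0.1052]
tool_rot: [0.062, 1.57, -1.516]
contact_force: [-4.1, -0.9, 10.3]
grip_width: 0.0002
```

Emit:
step_arm(steps=[{"x": 0, "y": 0, "z": -1, "roll": 0, "fingers": 0}, {"x": 0, "y": 0, "z": -1, "roll": 0, "fingers": 0}])

```text
clock: 20.2
tool_pos: [0.5034, -0.2224, 0.1041]
tool_rot: [-0.357, 1.57, -1.935]
contact_force: [-2.7, 0.2, 6.4]
grip_width: 0.0002
```

Emit:
step_arm(steps=[{"x": 0, "y": 0, "z": -1, "roll": 0, "fingers": 0}, {"x": 0, "y": 0, "z": -1, "roll": 0, "fingers": 0}])

```text
clock: 20.45
tool_pos: [0.5037, -0.2219, 0.1024]
tool_rot: [-3.024, 1.571, 1.682]
contact_force: [-0.8, -0.5, 4.0]
grip_width: 0.0005
```

Emit:
step_arm(steps=[{"x": 0, "y": 0, "z": -1, "roll": 0, "fingers": 0}, {"x": 0, "y": 0, "z": -1, "roll": 0, "fingers": 0}])

```text
clock: 20.7
tool_pos: [0.5033, -0.2223, 0.1014]
tool_rot: [-1.405, 1.57, -2.983]
contact_force: [-2.9, -0.3, 5.3]
grip_width: 0.0006
```

Emit:
step_arm(steps=[{"x": 0, "y": 0, "z": -1, "roll": 0, "fingers": 0}, {"x": 0, "y": 0, "z": -1, "roll": 0, "fingers": 0}])

```text
clock: 20.95
tool_pos: [0.5034, -0.2225, 0.1011]
tool_rot: [-0.579, 1.57, -2.157]
contact_force: [-3.5, -1.4, 11.6]
grip_width: 0.0004
```

Emit:
step_arm(steps=[{"x": 0, "y": 0, "z": 10, "roll": 0, "fingers": 0}, {"x": 15, "y": 0, "z": 60, "roll": 0, "fingers": 0}, {"x": 34, "y": 35, "z": 85, "roll": 0, "fingers": 0}, {"x": 34, "y": 75, "z": 85, "roll": 0, "fingers": 0}, {"x": 34, "y": 115, "z": 85, "roll": 0, "fingers": 0}])

```text
clock: 21.58
tool_pos: [0.5384, -0.1053, 0.1858]
tool_rot: [2.13, 1.569, 0.552]
contact_force: [-0.3, 0.2, -0.2]
grip_width: 0.0005
```

Emit:
step_arm(steps=[{"x": 0, "y": 0, "z": -30, "roll": 0, "fingers": 0}, {"x": 0, "y": 0, "z": -55, "roll": 0, "fingers": 0}, {"x": 0, "y": 0, "z": -58, "roll": 0, "fingers": 0}, {"x": 0, "y": 0, "z": -58, "roll": 0, "fingers": 0}])

```text
clock: 22.08
tool_pos: [0.5382, -0.1069, 0.1278]
tool_rot: [2.224, 1.57, 0.646]
contact_force: [-0.4, -0.4, 0.6]
grip_width: 0.0004
```

```bash
python3 ov3.py 11; python3 th.py top11;python3 ov4.py sc11.png ov11.png 0.0 1 0 1.0
```

```text
[ 0.5382 -0.1069  0.1278] [-0.45 -0.44  0.64] [-0.023 -0.045 -0.033]
plate plane tilt [-0.0026  0.0232  0.1089] 422 0.0028
a hidden 0
b hidden 0
c n 57 z mean 0.1106 slope 0.07 u range 0.046 0.0743
d n 59 z mean 0.123 slope 0.913 u range 0.0415 0.0665
```

View pics/ov11.png

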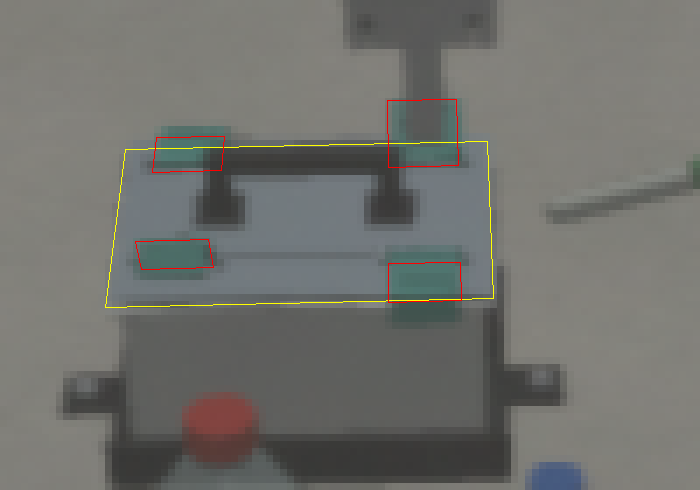

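View pics/top11.png

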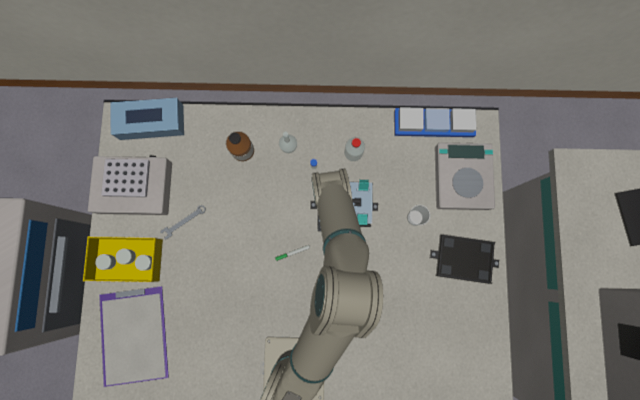

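Emit:
step_arm(steps=[{"x": -12, "y": 1, "z": 0, "roll": 0, "fingers": 0}, {"x": -24, "y": 1, "z": 0, "roll": 0, "fingers": 0}, {"x": -34, "y": 1, "z": 0, "roll": 0, "fingers": 0}, {"x": -34, "y": 1, "z": -5, "roll": 0, "fingers": 0}, {"x": -34, "y": 1, "z": -9, "roll": 0, "fingers": 0}])

```text
clock: 22.8
tool_pos: [0.5039, -0.1062, 0.1183]
tool_rot: [1.492, 1.57, -0.086]
contact_force: [0.4, -0.5, 0.2]
grip_width: 0.0005
```

Emit:
step_arm(steps=[{"x": 0, "y": 0, "z": -1, "roll": 0, "fingers": 0}, {"x": 0, "y": 0, "z": -2, "roll": 0, "fingers": 0}])

```text
clock: 23.05
tool_pos: [0.5038, -0.1061, 0.1163]
tool_rot: [-2.116, 1.571, 2.59]
contact_force: [-1.0, 0.1, 1.1]
grip_width: 0.0005
```

Emit:
step_arm(steps=[{"x": 0, "y": 0, "z": -1, "roll": 0, "fingers": 0}, {"x": 0, "y": 0, "z": -2, "roll": 0, "fingers": 0}])

```text
clock: 23.3
tool_pos: [0.5037, -0.106, 0.1145]
tool_rot: [2.223, 1.571, 0.646]
contact_force: [0.2, -1.1, 1.1]
grip_width: -0.0001
```

Emit:
step_arm(steps=[{"x": 0, "y": 0, "z": -1, "roll": 0, "fingers": 0}, {"x": 0, "y": 0, "z": -1, "roll": 0, "fingers": 0}])

```text
clock: 23.55
tool_pos: [0.5037, -0.1061, 0.1135]
tool_rot: [2.515, 1.571, 0.937]
contact_force: [-0.9, 0.2, 2.1]
grip_width: 0.0007
```

Emit:
step_arm(steps=[{"x": 0, "y": 0, "z": -1, "roll": 0, "fingers": 0}, {"x": 0, "y": 0, "z": -1, "roll": 0, "fingers": 0}])

```text
clock: 23.8
tool_pos: [0.5032, -0.1061, 0.1125]
tool_rot: [-1.648, 1.57, 3.057]
contact_force: [-2.0, 0.4, 3.9]
grip_width: 0.0005
```

Emit:
step_arm(steps=[{"x": 0, "y": 0, "z": -1, "roll": 0, "fingers": 0}, {"x": 0, "y": 0, "z": -1, "roll": 0, "fingers": 0}])

```text
clock: 24.05
tool_pos: [0.5034, -0.1062, 0.1114]
tool_rot: [-1.478, 1.57, -3.056]
contact_force: [-1.5, 0.9, 5.2]
grip_width: 0.0002
```

Emit:
step_arm(steps=[{"x": 0, "y": 0, "z": -1, "roll": 0, "fingers": 0}, {"x": 0, "y": 0, "z": -1, "roll": 0, "fingers": 0}])

```text
clock: 24.3
tool_pos: [0.5034, -0.1062, 0.1105]
tool_rot: [-1.464, 1.57, -3.042]
contact_force: [-2.5, -0.1, 4.9]
grip_width: 0.0002
```

Emit:
step_arm(steps=[{"x": 0, "y": 0, "z": -1, "roll": 0, "fingers": 0}, {"x": 0, "y": 0, "z": -1, "roll": 0, "fingers": 0}])

```text
clock: 24.55
tool_pos: [0.5034, -0.1062, 0.1095]
tool_rot: [-1.392, 1.57, -2.97]
contact_force: [-2.7, 0.9, 5.6]
grip_width: 0.0004
```

Emit:
step_arm(steps=[{"x": 0, "y": 0, "z": -1, "roll": 0, "fingers": 0}, {"x": 0, "y": 0, "z": -1, "roll": 0, "fingers": 0}])

```text
clock: 24.8
tool_pos: [0.5032, -0.1062, 0.1085]
tool_rot: [-1.379, 1.57, -2.957]
contact_force: [-1.3, 0.8, 5.4]
grip_width: 0.0004
```

Emit:
step_arm(steps=[{"x": 0, "y": 0, "z": -1, "roll": 0, "fingers": 0}, {"x": 0, "y": 0, "z": -1, "roll": 0, "fingers": 0}])

```text
clock: 25.05
tool_pos: [0.5031, -0.1062, 0.1076]
tool_rot: [-1.345, 1.57, -2.923]
contact_force: [-3.3, 0.4, 6.1]
grip_width: 0.0001
```

Emit:
step_arm(steps=[{"x": 0, "y": 0, "z": -1, "roll": 0, "fingers": 0}, {"x": 0, "y": 0, "z": -1, "roll": 0, "fingers": 0}])

```text
clock: 25.3
tool_pos: [0.5031, -0.1063, 0.1069]
tool_rot: [-1.103, 1.57, -2.681]
contact_force: [-4.5, -0.2, 9.7]
grip_width: 0.0004
```

Emit:
step_arm(steps=[{"x": 0, "y": 0, "z": -1, "roll": 0, "fingers": 0}, {"x": 0, "y": 0, "z": -1, "roll": 0, "fingers": 0}])

```text
clock: 25.55
tool_pos: [0.5029, -0.1064, 0.1064]
tool_rot: [-0.894, 1.569, -2.472]
contact_force: [-5.8, 0.1, 14.9]
grip_width: 0.0003
```

Emit:
step_arm(steps=[{"x": 0, "y": 0, "z": -1, "roll": 0, "fingers": 0}, {"x": 0, "y": 0, "z": -1, "roll": 0, "fingers": 0}])

```text
clock: 25.8
tool_pos: [0.5027, -0.1065, 0.1059]
tool_rot: [-0.769, 1.569, -2.347]
contact_force: [-7.4, 0.4, 19.7]
grip_width: 0.0007
```

Emit:
step_arm(steps=[{"x": 0, "y": 0, "z": -1, "roll": 0, "fingers": 0}, {"x": 0, "y": 0, "z": -1, "roll": 0, "fingers": 0}])

```text
clock: 26.05
tool_pos: [0.5038, -0.1063, 0.104]
tool_rot: [1.133, 1.57, -0.445]
contact_force: [-4.0, 0.1, 7.3]
grip_width: 0.0002
```

Emit:
step_arm(steps=[{"x": 0, "y": 0, "z": -0.5, "roll": 0, "fingers": 0}, {"x": 0, "y": 0, "z": -1, "roll": 0, "fingers": 0}])

```text
clock: 26.3
tool_pos: [0.5025, -0.1063, 0.1024]
tool_rot: [-1.436, 1.569, -3.014]
contact_force: [-4.1, 0.1, 7.0]
grip_width: 0.0006
```

Emit:
step_arm(steps=[{"x": 0, "y": 0, "z": -0.5, "roll": 0, "fingers": 0}, {"x": 0, "y": 0, "z": -1, "roll": 0, "fingers": 0}])

```text
clock: 26.55
tool_pos: [0.502, -0.1064, 0.1016]
tool_rot: [-1.37, 1.568, -2.948]
contact_force: [-6.2, 1.0, 13.8]
grip_width: 0.0007
```

Emit:
step_arm(steps=[{"x": 0, "y": 0, "z": 10, "roll": 0, "fingers": 0}, {"x": 20, "y": 0, "z": 60, "roll": 0, "fingers": 0}, {"x": 60, "y": -35, "z": 85, "roll": 0, "fingers": 0}, {"x": 90, "y": -75, "z": 85, "roll": 0, "fingers": 0}, {"x": 90, "y": -115, "z": 85, "roll": 0, "fingers": 0}])

```text
clock: 27.18
tool_pos: [0.5969, -0.2222, 0.187]
tool_rot: [1.571, 1.566, -0.006]
contact_force: [-0.3, 0.4, -1.2]
grip_width: 0.0004
```

Emit:
step_arm(steps=[{"x": 0, "y": 0, "z": -30, "roll": 0, "fingers": 0}, {"x": 0, "y": 0, "z": -55, "roll": 0, "fingers": 0}, {"x": 0, "y": 0, "z": -58, "roll": 0, "fingers": 0}, {"x": 0, "y": 0, "z": -58, "roll": 0, "fingers": 0}])

```text
clock: 27.68
tool_pos: [0.5945, -0.2212, 0.1291]
tool_rot: [1.505, 1.569, -0.073]
contact_force: [-0.1, 0.6, -0.0]
grip_width: 0.0006
```

```bash
python3 ov3.py 12; python3 th.py top12;python3 ov4.py sc12.png ov12.png 0.0 0 0 1.0
```

```text
[ 0.5945 -0.2212  0.1291] [-0.06  0.58 -0.02] [-0.026 -0.053  0.036]
plate plane tilt [-0.0065  0.0013  0.1072] 926 0.0025
a n 59 z mean 0.1105 slope -0.036 u range 0.0428 0.0688
b n 65 z mean 0.1108 slope -0.035 u range 0.0454 0.0733
c n 31 z mean 0.1106 slope 0.132 u range 0.0465 0.0742
d hidden 0
```

View pics/ov12.png

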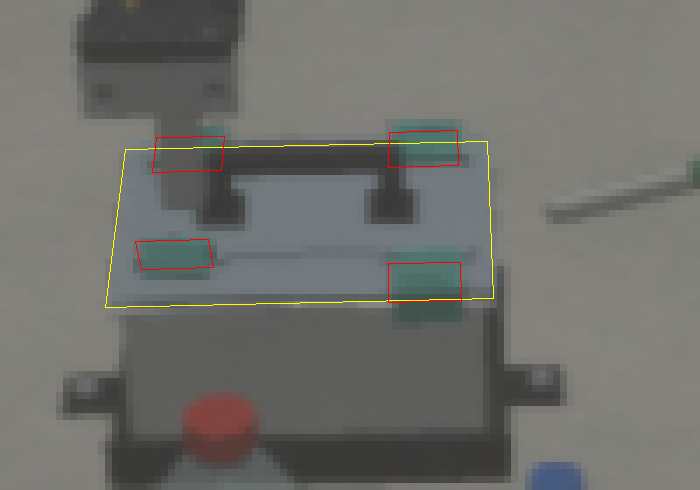

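Emit:
step_arm(steps=[{"x": 12, "y": -1, "z": 0, "roll": 0, "fingers": 0}, {"x": 24, "y": -2, "z": 0, "roll": 0, "fingers": 0}, {"x": 33, "y": -2, "z": -1, "roll": 0, "fingers": 0}, {"x": 33, "y": -2, "z": -5, "roll": 0, "fingers": 0}, {"x": 33, "y": -2, "z": -10, "roll": 0, "fingers": 0}])

```text
clock: 28.4
tool_pos: [0.6266, -0.2231, 0.1181]
tool_rot: [-2.445, 1.571, 2.26]
contact_force: [-0.0, -0.4, 1.0]
grip_width: 0.0004
```

```bash
python3 ov3.py 13
```

```text
[ 0.6266 -0.2231  0.1181] [-0.01 -0.38  1.  ] [-0.041 -0.097  0.07 ]
```

View pics/s13.png

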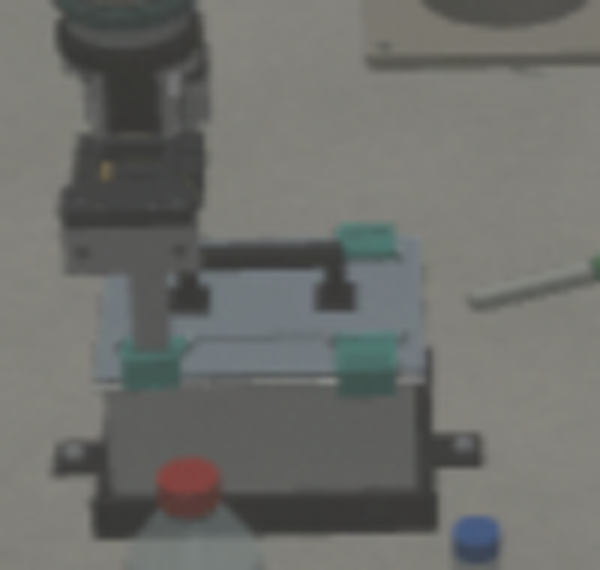

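Finger (152,345) is centred on clip d (150,365), flap swung down. Press.

Emit:
step_arm(steps=[{"x": 0, "y": 0, "z": -1, "roll": 0, "fingers": 0}, {"x": 0, "y": 0, "z": -2, "roll": 0, "fingers": 0}])

```text
clock: 28.75
tool_pos: [0.6265, -0.2232, 0.1165]
tool_rot: [-1.876, 1.571, 2.829]
contact_force: [-0.4, 0.1, 0.5]
grip_width: 0.0004
```

Emit:
step_arm(steps=[{"x": 0, "y": 0, "z": -1, "roll": 0, "fingers": 0}, {"x": 0, "y": 0, "z": -2, "roll": 0, "fingers": 0}])

```text
clock: 29.0
tool_pos: [0.6267, -0.2232, 0.1147]
tool_rot: [1.054, 1.571, -0.524]
contact_force: [0.3, 0.6, 0.7]
grip_width: 0.0003
```

Emit:
step_arm(steps=[{"x": 0, "y": 0, "z": -1, "roll": 0, "fingers": 0}, {"x": 0, "y": 0, "z": -1, "roll": 0, "fingers": 0}])

```text
clock: 29.25
tool_pos: [0.6267, -0.2232, 0.1135]
tool_rot: [0.99, 1.571, -0.588]
contact_force: [-0.0, -0.2, 2.1]
grip_width: 0.0005
```

Emit:
step_arm(steps=[{"x": 0, "y": 0, "z": -1, "roll": 0, "fingers": 0}, {"x": 0, "y": 0, "z": -1, "roll": 0, "fingers": 0}])

```text
clock: 29.5
tool_pos: [0.6268, -0.2233, 0.1126]
tool_rot: [1.09, 1.57, -0.488]
contact_force: [0.4, -0.5, 2.7]
grip_width: 0.0005
```

Emit:
step_arm(steps=[{"x": 0, "y": 0, "z": -1, "roll": 0, "fingers": 0}, {"x": 0, "y": 0, "z": -1, "roll": 0, "fingers": 0}])

```text
clock: 29.75
tool_pos: [0.627, -0.2238, 0.1118]
tool_rot: [0.839, 1.57, -0.739]
contact_force: [-0.4, -1.3, 4.1]
grip_width: 0.0005
```

Emit:
step_arm(steps=[{"x": 0, "y": 0, "z": -1, "roll": 0, "fingers": 0}, {"x": 0, "y": 0, "z": -1, "roll": 0, "fingers": 0}])

```text
clock: 30.0
tool_pos: [0.6272, -0.2243, 0.111]
tool_rot: [0.756, 1.569, -0.822]
contact_force: [0.1, -1.6, 5.8]
grip_width: 0.0006
```

Emit:
step_arm(steps=[{"x": 0, "y": 0, "z": -1, "roll": 0, "fingers": 0}, {"x": 0, "y": 0, "z": -1, "roll": 0, "fingers": 0}])

```text
clock: 30.25
tool_pos: [0.6274, -0.2247, 0.1103]
tool_rot: [0.776, 1.568, -0.803]
contact_force: [-0.2, -3.1, 5.6]
grip_width: 0.0006
```

Emit:
step_arm(steps=[{"x": 0, "y": 0, "z": -1, "roll": 0, "fingers": 0}, {"x": 0, "y": 0, "z": -1, "roll": 0, "fingers": 0}])

```text
clock: 30.5
tool_pos: [0.6277, -0.2251, 0.1095]
tool_rot: [0.777, 1.567, -0.801]
contact_force: [0.6, -3.2, 6.9]
grip_width: 0.0004
```

Emit:
step_arm(steps=[{"x": 0, "y": 0, "z": -1, "roll": 0, "fingers": 0}, {"x": 0, "y": 0, "z": -1, "roll": 0, "fingers": 0}])

```text
clock: 30.75
tool_pos: [0.6279, -0.2257, 0.1088]
tool_rot: [0.76, 1.566, -0.819]
contact_force: [-0.3, -4.2, 8.3]
grip_width: 0.0002
```

Emit:
step_arm(steps=[{"x": 0, "y": 0, "z": -1, "roll": 0, "fingers": 0}, {"x": 0, "y": 0, "z": -1, "roll": 0, "fingers": 0}])

```text
clock: 31.0
tool_pos: [0.6281, -0.2262, 0.108]
tool_rot: [0.762, 1.565, -0.818]
contact_force: [1.6, -4.6, 8.3]
grip_width: 0.0005
```

Emit:
step_arm(steps=[{"x": 0, "y": 0, "z": -1, "roll": 0, "fingers": 0}, {"x": 0, "y": 0, "z": -1, "roll": 0, "fingers": 0}])

```text
clock: 31.25
tool_pos: [0.6284, -0.2266, 0.1073]
tool_rot: [0.763, 1.564, -0.816]
contact_force: [0.0, -5.8, 9.1]
grip_width: 0.0005
```

Emit:
step_arm(steps=[{"x": 0, "y": 0, "z": -1, "roll": 0, "fingers": 0}, {"x": 0, "y": 0, "z": -1, "roll": 0, "fingers": 0}])

```text
clock: 31.5
tool_pos: [0.6286, -0.227, 0.1065]
tool_rot: [0.777, 1.563, -0.803]
contact_force: [1.5, -5.3, 10.3]
grip_width: 0.0008
```

Emit:
step_arm(steps=[{"x": 0, "y": 0, "z": -1, "roll": 0, "fingers": 0}, {"x": 0, "y": 0, "z": -1, "roll": 0, "fingers": 0}])

```text
clock: 31.75
tool_pos: [0.6292, -0.226, 0.1055]
tool_rot: [0.996, 1.563, -0.583]
contact_force: [2.1, -4.2, 8.5]
grip_width: 0.0006
```

Emit:
step_arm(steps=[{"x": 0, "y": 0, "z": -1, "roll": 0, "fingers": 0}, {"x": 0, "y": 0, "z": -1, "roll": 0, "fingers": 0}])

```text
clock: 32.0
tool_pos: [0.6287, -0.2245, 0.1037]
tool_rot: [1.151, 1.566, -0.428]
contact_force: [2.1, -3.1, 6.3]
grip_width: 0.0001
```

Emit:
step_arm(steps=[{"x": 0, "y": 0, "z": -1, "roll": 0, "fingers": 0}, {"x": 0, "y": 0, "z": -1, "roll": 0, "fingers": 0}])

```text
clock: 32.25
tool_pos: [0.6288, -0.2251, 0.1029]
tool_rot: [1.056, 1.565, -0.522]
contact_force: [1.5, -3.6, 7.6]
grip_width: 0.0005
```

Emit:
step_arm(steps=[{"x": 0, "y": 0, "z": -1, "roll": 0, "fingers": 0}, {"x": 0, "y": 0, "z": -1, "roll": 0, "fingers": 0}])

```text
clock: 32.5
tool_pos: [0.6289, -0.2257, 0.1022]
tool_rot: [0.984, 1.564, -0.595]
contact_force: [2.4, -3.4, 8.4]
grip_width: 0.0006
```

```bash
python3 ov3.py 14
```

```text
[ 0.6289 -0.2257  0.1022] [ 2.4  -3.44  8.37] [-1.116 -0.539 -0.01 ]
```

View pics/s14.png

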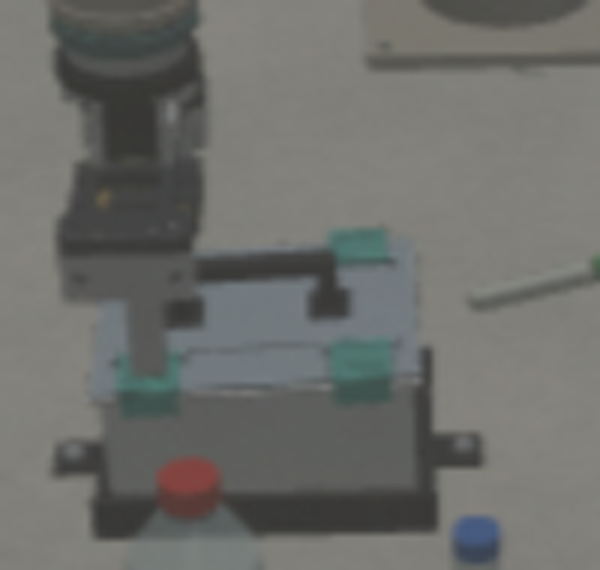

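Emit:
step_arm(steps=[{"x": 0, "y": 0, "z": 12, "roll": 0, "fingers": 0}, {"x": -20, "y": 20, "z": 70, "roll": 0, "fingers": 0}, {"x": -50, "y": 70, "z": 100, "roll": 0, "fingers": 0}, {"x": -80, "y": 125, "z": 110, "roll": 0, "fingers": 0}, {"x": -100, "y": 180, "z": 110, "roll": 0, "fingers": 0}])

```text
clock: 33.22
tool_pos: [0.5254, -0.0424, 0.2113]
tool_rot: [-2.977, 1.57, 1.727]
contact_force: [1.6, 2.0, -0.2]
grip_width: 0.0005
```

Emit:
step_arm(steps=[{"x": -10, "y": 55, "z": 0, "roll": 0, "fingers": 0}, {"x": -20, "y": 110, "z": 0, "roll": 0, "fingers": 0}, {"x": -20, "y": 120, "z": 0, "roll": 0, "fingers": 0}])

```text
clock: 33.6
tool_pos: [0.5049, 0.0808, 0.2106]
tool_rot: [-2.43, 1.568, 2.284]
contact_force: [0.4, 0.4, 0.1]
grip_width: 0.0004
```

```bash
python3 ov3.py 15; python3 th.py top15;python3 ov4.py sc15.png ov15.png 0.0 0 0 0.0; python3 -c "
import cv2;p=cv2.imread('pics/top15.png');cv2.imwrite('pics/c15.png',cv2.resize(p[165:245,295:395],None,fx=7,fy=7))"
```

```text
[0.5049 0.0808 0.2106] [0.39 0.37 0.13] [-0.055 -0.085 -0.094]
plate plane tilt [ 0.0032 -0.0045  0.1072] 1281 0.0025
a n 60 z mean 0.111 slope -0.03 u range 0.0432 0.0685
b n 63 z mean 0.1101 slope 0.055 u range 0.045 0.073
c n 64 z mean 0.1108 slope 0.056 u range 0.0461 0.0715
d n 52 z mean 0.1106 slope -0.028 u range 0.0454 0.0709
```

View pics/ov15.png

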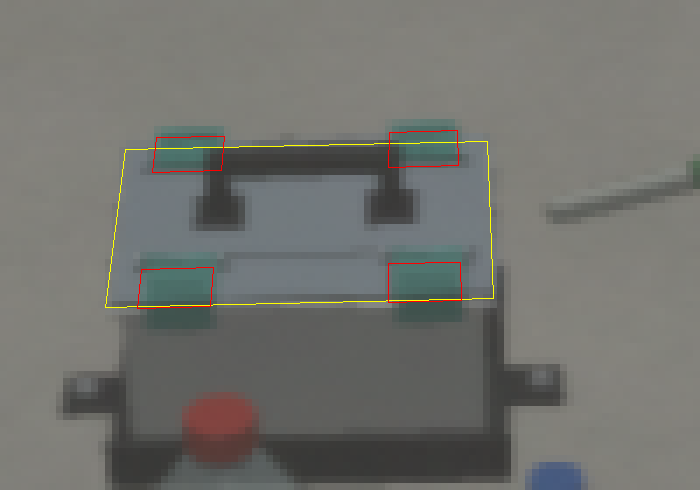

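View pics/c15.png

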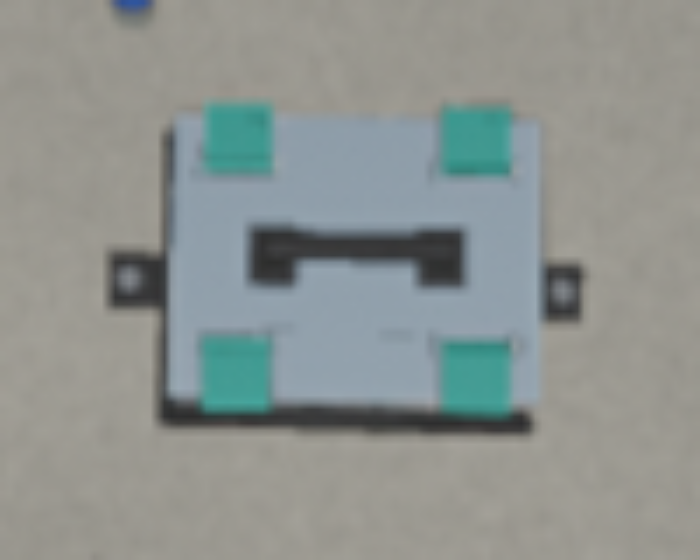

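```bash
python3 -c "
from plant import robot; print(robot.hand_in())"
```

```text
the job is handed in; nothing more can be done
None
```

The lid is on the box and all four clips are snapped flat. I pressed them crosswise: a, then c, then b, then d. The job was handed in at about 34 s, against the 72 s limit.

**Lid:** It seated on the gasket at the expected height with no sideways force, and I released it with all four clips still open.

**Clip forces:** Readings were taken only at the end of each small step, so short peaks in between may not show.

| Clip | Highest force read before the snap |
|---|---|
| a | 7 N |
| b | 20 N |
| c | 10 N |
| d | 10 N |

- **Limits:** No reading reached the 30 N crack limit. Clip b's 20 N is above the 8–17 N you gave, probably because I pressed it a little closer to its hinge than the marked point.
- **Hard stop:** For c and b I felt a second rise to 12–14 N at the hard stop. For a and d I eased off without a clear second rise, so those two rest on the force drop and the later pictures.

**Last checks:** With the arm clear, depth from the top camera put all four flaps at the same height, about 3.5 mm above the plate. I expected 4.5 mm, but the offset is the same for all four. Their slopes were within 0.06 rad of flat, and the lid was level to about 0.005 rad. In the last close-ups the box was still in its cradle. I did not separately check the other bench items at the end.

**Disagreement:** The top and scene cameras disagreed by about 5 mm along y on where the box and lid were. I therefore placed the lid by the box and lid seen in the same picture, and by feel.

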